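# Take the covered hob knob off for washing

## Robot

A 6-joint arm with a two-finger parallel gripper is mounted at the origin on the work surface. World frame = base frame: x ahead of the robot, y to its left, z up, the work surface at z = 0. Lengths are in m, angles in degrees, forces in N, time in s.
With the tool pointing down it reaches from about 0.35 to 0.875 m from the base axis. Payload 4.2 kg.
Tool frame: the origin (TCP) lies midway between the tips of the shut fingers; the grasp point (between the pads) lies 19 mm behind it; z points along the fingers, y is the direction in which the jaws open and shut (so a half turn about z gives the same grasp; the last joint's range is limited). The gripper opens to 87 mm and grips with 3 to 60 N. Pads are 19 mm wide; open, the fingers measure 117 mm over their backs; the gripper's body (75 mm by 190 mm) begins 51 mm behind the grasp point.
Start: joints at [83.629, 22.042, 0.453, 0, -68.411, -14.817], TCP at [0.226, 0.583, 0.197] pointing down, gripper open.
Joint ranges: [-179.83, 179.83], [-69.29, 118.12], [-61.27, 80.66], [-181.25, 117.63], [-171.15, -9.14], [-177.46, 177.46]. Speed limits (degrees/s): [159.86, 159.86, 180, 180, 180, 180].

## Interface

Orientations are given as a 3x3 rotation matrix whose columns are the frame's x, y, z axes.
In Python, from station import sense, capture, finish_job gives the robot as it stands. The module is installed in compiled form; this text tells all that it offers.
- The arm moves only by the shell command python3 -m jog 'ROWS' [OPENING]. ROWS is JSON, a list of rows, each a list of 6 numbers: the shift along the tool's x, y, z in cm, then the turn, a rotation vector about the tool's x, y, z in degrees. In form: [[dx, dy, dz, wx, wy, wz], ...]. A call has exactly 5 rows; each row shifts and turns the commanded pose from where the row before left it, along the tool's axes as they then stand; what a row does not reach is not made up. A row lasts 1/12 s, in which the tool goes at most 41.7 mm and 7.16 degrees, less where a joint would pass 70% of its speed; a pose out of reach is approached as far as the arm can. A call is refused whole if a number of a shift passes 4.17 or a number of a turn 7.16, either way. A call with a gripper value outside its range is refused whole. OPENING is the finger opening in cm, from 0 to 8.7, set as the call begins (- or left out, the last holds). The fingers move at their own pace and stop on an object; the grip force is fixed at half the most. Time passes only in rows, so rows that do not move let the fingers close, or fill a call up. It gives the time, the measured TCP pose, the force and the opening at its end, in the units of the state.
- sense(): the state, without advancing time (a new reading comes with each control period).
- capture(name): name is "scene" or "top" or "wrist"; returns a dict with "frame" (420x560x3 uint8, red, green, blue), "fx", "fy", "cx", "cy" (pixels), "world_to_cam" (4x4, takes a point from world to camera coordinates). Camera axes: x right, y up, looking along -z (the intrinsics and any distortion apply to the point x, -y, -z); pixel columns grow to the right and rows downward; lengths in m; the calibration is good to about 2 mm. A picture is of the moment at which its call begins. There is no depth.
- finish_job(): hands the job in, once; it reports no verdict.
The state is a dict: "time_s": time; "joints": joint angles; "joint_velocities": joint speeds; "effort": joint torques, N m; "tcp_pos": TCP position; "ee_rot": TCP orientation; "wrist_force": force on the tool from outside, world axes, zero at the start; "moment": the same for the moment, N m; "gripper_width": opening from 0.0 (shut) to 1.0 (fully open).
Only numpy, scipy, OpenCV 4.12 (cv2) and the standard library are available. Lean on these libraries where they do the work, as an engineer would, in place of code of your own. Each camera call takes 0.05 s, during which the arm holds its last target.

## Task

On the hob, swing open the clear child-safety cover that has the orange tab, far enough over that its lid stays open by itself, then lift the control knob out of it and stand the knob upright in the white tray. Keep the cover with the grey tab closed.

Things in the scene. Friction and masses are not known exactly. Their poses are not given: they have to be found in the camera images.
- orange_tab (a point): Centre of the orange tab (8 thick, 24 wide, 32 mm tall) at the front of a clear lid 90 mm across, 44 high; lid top 16 mm lower. Lid shut: x points level to the hinge, y along it, z up (z's tilt = opening). Hinge line 83 mm along x, 60 mm lower. Lid about 70 g, free: the tab goes up and over to the hinge (pushing along x will do); balances near 1.0 rad, then falls open to a stop at 1.8 and stays.
- orange_knob_center (a point): Centre (half-way up) of the loose chrome knob, black top, 42 mm across, 40 tall, 60 g, z up, inside the orange-tab cover, 36 mm beyond its tab along the tab's x. It stands over a 10 mm spindle with play: lift straight up. Its top 32 mm rise above the cover's base (86 mm across). The open lid stands behind the hinge, 110 mm above the counter: grip along the tab's y.
- grey_tab (a point): Centre of the grey tab on the other cover, same shape, sizes and axes as the orange one; beside it on the hob, about 150 mm away. A knob is under it too. This lid must stay shut.
- tray: White square tray on the counter beside the hob, 150 by 150 mm, 15 mm high, walls and floor 5 mm thick, empty, fixed. Origin: centre of its underside at counter height; x and y along its sides, z up.
There are look-alikes about, which are no part of the job. Of the things like the tray, leave any that is green or yellow; of the rest the larger one is meant.

How it is judged (in metres and radians):
On the way, in this order (a step that is already met when the one before it is completed fails the run):
1. the orange-tab lid is open, well past its balance point (more than 1.4 rad), with the knob still in the cover (angle between orange_tab's own z axis and vertical above 1.4 rad and distance of orange_knob_center from where it was at the start of the episode below 0.02 m), for 0.2 s.
2. the knob is lifted clear of the cover while the lid stays open (height (world z) of orange_knob_center above 0.07 m and angle between orange_tab's own z axis and vertical above 1.4 rad), for 0.1 s.
At the end, for the whole second after the job is handed in: The orange-tab lid stands open (more than 1.4 rad), the grey-tab lid is shut (under 0.1 rad), and the knob stands upright (within 10 degrees) on the tray's floor, its centre within 55 mm of the tray's centre along both sides, released (angle between orange_tab's own z axis and vertical above 1.4 rad and angle between grey_tab's own z axis and vertical below 0.1 rad and x of orange_knob_center in the frame of tray between -0.055 and 0.055 m and y of orange_knob_center in the frame of tray between -0.055 and 0.055 m and z of orange_knob_center in the frame of tray between 0.015 and 0.035 m and angle between orange_knob_center's own z axis and vertical below 0.17 rad); the robot touches nothing.
It fails at once if the grey-tab lid is opened (more than 15 degrees) (angle between grey_tab's own z axis and vertical above 0.26 rad).
It also fails if it takes over 53 s, if anything falls off the work surface, if the arm or the gripper's body presses on something with over 40 N, if the wrist force passes 120 N, or if a joint passes its speed limit or range.

## Working session

There is one attempt and no reset: what is moved stays moved. The work goes in short steps, Python scripts to look and compute and a shell command to move; the robot and the scene stay as the last step left them, time stands still between calls to the robot, and variables do not carry over. Pictures are saved under pics/ and viewed, and the job is handed in when it is done.

```bash
mkdir -p pics
cat > h.py <<'E'
import numpy as np,cv2
from station import sense,capture
def snap(n,tag):
    c=capture(n); cv2.imwrite(f'pics/{tag}.png',c['frame'][:,:,::-1]); np.save(f'pics/{tag}.npy',c,allow_pickle=True); return c
def ray(c,u,v):
    M=np.array(c['world_to_cam']);R=M[:3,:3];o=-R.T@M[:3,3]
    d=R.T@np.array([(u-c['cx'])/c['fx'],-(v-c['cy'])/c['fy'],-1]);return o,d
def plane(c,u,v,z):
    o,d=ray(c,u,v);return o+d*(z-o[2])/d[2]
def proj(c,p):
    M=np.array(c['world_to_cam']);q=M[:3,:3]@np.array(p)+M[:3,3]
    return c['cx']+c['fx']*q[0]/-q[2], c['cy']-c['fy']*q[1]/-q[2]
def load(tag): return np.load(f'pics/{tag}.npy',allow_pickle=True).item()
E
python3 - <<'E'
from h import *
for n in ['scene','top','wrist']:
    c=snap(n,n+'0'); print(n,c.keys(),c['fx'],c['fy'],c['cx'],c['cy'],np.round(c['world_to_cam'],3).tolist())
s=sense();print(s)
E
```

```text
scene dict_keys(['frame', 'fx', 'fy', 'cx', 'cy', 'world_to_cam']) 461.54719414286734 461.54719414286734 279.14990241131886 204.00994164435974 [[0.131, 0.991, 0.013, -0.021], [-0.849, 0.105, 0.517, 0.375], [0.511, -0.079, 0.856, -1.277], [0.0, 0.0, 0.0, 1.0]]
top dict_keys(['frame', 'fx', 'fy', 'cx', 'cy', 'world_to_cam']) 531.1242678372562 531.1242678372562 277.7672431753138 213.4083638867069 [[-0.0, -1.0, -0.012, -0.056], [0.996, -0.001, 0.092, -0.521], [-0.092, -0.012, 0.996, -1.068], [0.0, 0.0, 0.0, 1.0]]
wrist dict_keys(['frame', 'fx', 'fy', 'cx', 'cy', 'world_to_cam']) 291.00485340961905 291.00485340961905 284.32341440789696 205.55006919226915 [[-0.362, -0.932, 0.003, 0.624], [0.893, -0.348, -0.286, 0.036], [0.268, -0.101, 0.958, -0.393], [0.0, 0.0, 0.0, 1.0]]
{'time_s': 0.15, 'joints': array([ 8.36276350e+01,  2.20805996e+01,  3.98481091e-01, -1.77654226e-02,
       -6.84117294e+01, -1.48179822e+01]), 'joint_velocities': array([-0.01589563, -0.09419669,  0.18115086,  0.11109089, -0.00949797,
        0.01296411]), 'effort': array([ 4.44602338e-04, -3.91051233e+01,  1.87588012e+01,  4.22233343e+00,
        1.24097866e-02, -1.35367054e-04]), 'tcp_pos': array([0.22572701, 0.58229038, 0.19592351]), 'ee_rot': array([[ 9.32343416e-01, -3.61573693e-01, -4.68327246e-04],
       [-3.61573969e-01, -9.32342061e-01, -1.59581710e-03],
       [ 1.40364292e-04,  1.65718450e-03, -9.99998617e-01]]), 'wrist_force': array([0.01903292, 0.68410505, 0.72097829]), 'moment': array([ 0.06277144, -0.01715116,  0.02436577]), 'gripper_width': 0.9961179429530217}
```

View pics/scene0.png

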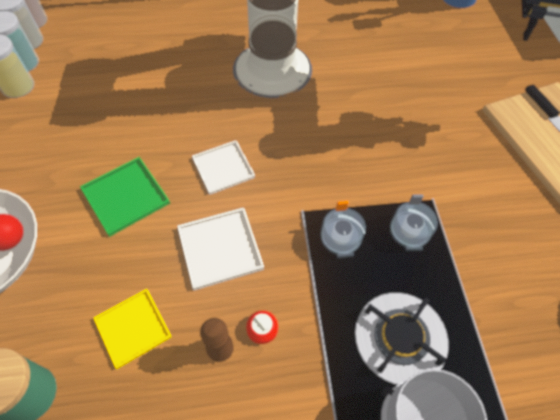

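View pics/top0.png

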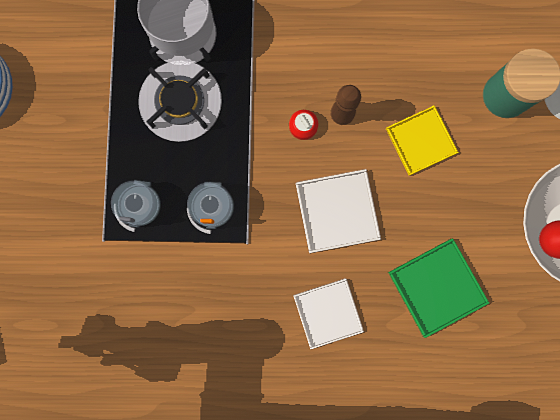

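View pics/wrist0.png

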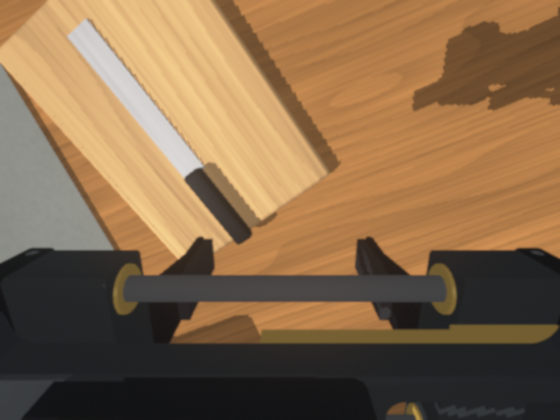

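The scene and top views show the hob with two clear covers: orange tab at about (207,221) and grey near (127,222) in top. The large white tray is around (339,210). I'll zoom in on these.

Run:
```python
from h import *
c=load('top0');f=c['frame'][:,:,::-1]
a=cv2.resize(f[165:255,95:265],None,fx=4.6,fy=4.6,interpolation=cv2.INTER_CUBIC);cv2.imwrite('pics/topz.png',a)
d=load('scene0');g=d['frame'][:,:,::-1]
cv2.imwrite('pics/scz.png',cv2.resize(g[185:265,300:460],None,fx=5,fy=5,interpolation=cv2.INTER_CUBIC))
for n,c in(('top',c),('scene',d)):
    hsv=cv2.cvtColor(c['frame'],cv2.COLOR_RGB2HSV)
    m=cv2.inRange(hsv,(8,200,180),(20,255,255))
    k,l,s,ce=cv2.connectedComponentsWithStats(m)
    for i in range(1,k):
        if s[i,4]>15: print(n,s[i],ce[i])
    m=cv2.inRange(hsv,(0,0,150),(180,40,255))
    for q in cv2.findContours(m,cv2.RETR_EXTERNAL,2)[0]:
        if cv2.contourArea(q)>1500: 
            r=cv2.minAreaRect(q);print(n,'white',r)
            b=cv2.boxPoints(r); print([np.round(plane(c,u,v,0.015)[:2],3).tolist() for u,v in b])
```

```text
top [201 219  11   4  36] [206.25       220.16666667]
top white ((328.0317077636719, 313.41619873046875), (56.49901580810547, 55.71547317504883), 72.07208251953125)
[[0.354, -0.087], [0.389, -0.195], [0.281, -0.229], [0.247, -0.121]]
top white ((337.64361572265625, 210.67843627929688), (71.64166259765625, 72.64439392089844), 78.92979431152344)
[[0.586, -0.092], [0.615, -0.241], [0.469, -0.267], [0.44, -0.12]]
scene [338 201  10   5  45] [342.4        202.86666667]
scene white ((219.30189514160156, 247.55661010742188), (64.97154235839844, 73.62525177001953), 74.05460357666016)
[[0.475, -0.27], [0.443, -0.113], [0.597, -0.09], [0.622, -0.236]]
scene white ((18.0, 240.0), (100.0, 36.0), 90.0)
[[0.332, -0.659], [0.342, -0.579], [0.585, -0.546], [0.576, -0.617]]
scene white ((222.9109649658203, 166.0959014892578), (41.081443786621094, 51.02994155883789), 69.44395446777344)
[[0.288, -0.227], [0.247, -0.11], [0.365, -0.086], [0.4, -0.198]]
scene white ((273.5, 71.0), (44.0, 71.0), 90.0)
[[-0.071, -0.086], [-0.048, 0.112], [0.119, 0.084], [0.097, -0.101]]
scene white ((20.5, 35.5), (71.0, 41.0), 90.0)
[[-0.37, -0.779], [-0.356, -0.658], [-0.046, -0.618], [-0.059, -0.726]]
```

View pics/topz.png

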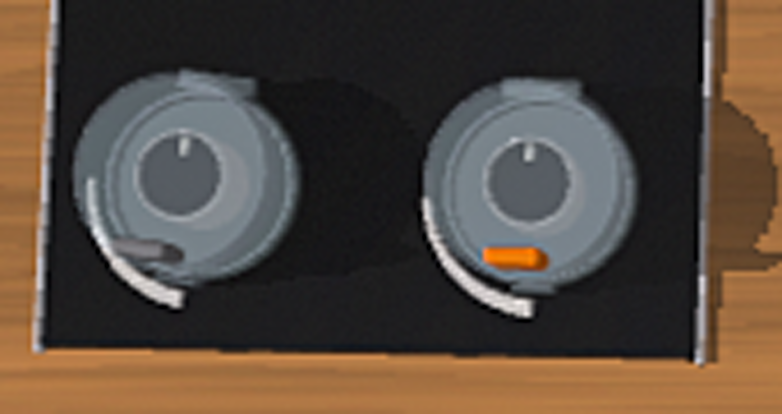

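View pics/scz.png

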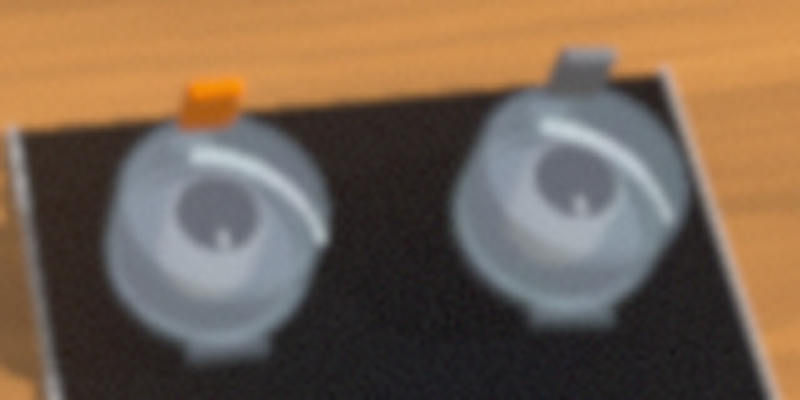

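Run:
```python
from h import *
t=load('top0');s=load('scene0')
def tri(a,b):
    (o1,d1),(o2,d2)=ray(t,*a),ray(s,*b)
    d1/=np.linalg.norm(d1);d2/=np.linalg.norm(d2)
    k=np.linalg.lstsq(np.c_[d1,-d2],o2-o1,rcond=None)[0]
    p,q=o1+k[0]*d1,o2+k[1]*d2;return np.round((p+q)/2,4),np.round(p-q,4)
T=lambda u,v:(95+u/4.6-.4,165+v/4.6-.4); S=lambda u,v:(300+u/5-.4,185+v/5-.4)
print('cams',ray(t,0,0)[0],ray(s,0,0)[0])
print('otabtop L,R',tri(T(485,250),S(244,80)),tri(T(533,251),S(190,82)))
print('gtabtop L,R',tri(T(112,241),S(615,50)),tri(T(162,244),S(565,49)))
print('oknob',tri(T(528,181),S(217,213)),'gknob',tri(T(179,173),S(575,180)))
print('ohinge',tri(T(541,88),S(228,352)),'ghinge',tri(T(218,80),S(573,322)))
for z in(.06,.07,.08,.09):
  print(z,plane(t,*T(528,181),z),plane(s,*S(217,213),z))
print('tray', tri((338.5,210.5),(219.5,248)))
hsv=cv2.cvtColor(t['frame'],cv2.COLOR_RGB2HSV)
for c,roi in((t,(285,160,100,100)),(s,(165,195,110,105))):
    x,y,w,h=roi
    hs=cv2.cvtColor(c['frame'],cv2.COLOR_RGB2HSV)[y:y+h,x:x+w]
    m=((hs[:,:,1]<60)&(hs[:,:,2]>110)).astype(np.uint8)
    q=max(cv2.findContours(m,cv2.RETR_EXTERNAL,2)[0],key=cv2.contourArea)
    p=cv2.approxPolyDP(cv2.convexHull(q),5,True)[:,0]+[x,y]
    P=np.array([plane(c,u,v,.015)[:2] for u,v in p]);print(p.tolist(),np.round(P,3).tolist(),P.mean(0))
```

```text
cams [ 0.42060186 -0.06932277  1.11028109] [ 0.97412555 -0.11968333  0.89876459]
otabtop L,R (array([0.5042, 0.094 , 0.0965]), array([-0.0006, -0.0034, -0.0006])) (array([0.5034, 0.0727, 0.0981]), array([-0.0002, -0.0013, -0.0002]))
gtabtop L,R (array([0.5083, 0.2503, 0.0955]), array([-0.0006, -0.0027, -0.0009])) (array([0.5068, 0.2286, 0.0981]), array([-0.0006, -0.0028, -0.0009]))
oknob (array([0.5384, 0.0828, 0.0477]), array([-0.0004, -0.0024, -0.0004])) gknob (array([0.5422, 0.2363, 0.0486]), array([-0.0005, -0.0025, -0.0008]))
ohinge (array([0.5852, 0.0829, 0.0101]), array([-0.0004, -0.0027, -0.0004])) ghinge (array([0.5896, 0.2315, 0.0095]), array([-0.0009, -0.004 , -0.0012]))
0.06 [0.53683448 0.07984287 0.06      ] [0.54481476 0.0811364  0.06      ]
0.07 [0.5357278  0.07842262 0.07      ] [0.54993313 0.07874216 0.07      ]
0.08 [0.53462111 0.07700238 0.08      ] [0.5550515  0.07634793 0.08      ]
0.09 [0.53351443 0.07558213 0.09      ] [0.56016987 0.0739537  0.09      ]
tray (array([ 0.5296, -0.181 , -0.0022]), array([-0.0003, -0.0047,  0.0004]))
[[365, 169], [380, 239], [309, 252], [296, 183]] [[0.615, -0.238], [0.469, -0.266], [0.442, -0.12], [0.585, -0.094]] [ 0.52768269 -0.17941888]
[[243, 208], [263, 267], [194, 289], [178, 226]] [[0.447, -0.119], [0.593, -0.091], [0.623, -0.234], [0.474, -0.263]] [ 0.53418677 -0.17698282]
```

Measured positions: tab top z ≈ 0.097, tab centre ≈ (0.504, 0.083, 0.081), knob (0.539, 0.083), hinge ≈ (0.586, 0.083, 0.02), tray centre ≈ (0.529, -0.179). The tab-knob gap of 35 mm matches the given 36, and the cover's x runs along world x. Next I turn the tool square, close the fingers and move in front of the tab.

```bash
python3 -m jog '[[0,0,0,0,0,-7.07],[0,0,0,0,0,-7.07],[0,0,0,0,0,-7.07],[1.5,3,0,0,0,0],[1.74,3.49,0,0,0,0]]' 0
python3 -m jog '[[1.74,3.49,0,0,0,0],[1.74,3.49,0,0,0,0],[1.74,3.49,0,0,0,0],[1.74,3.49,0,0,0,0],[1.74,3.49,0,0,0,0]]'
```

```text
time_s: 0.57
tcp_pos: [0.2577, 0.5183, 0.1954]
ee_rot: [[1.0, 0.003, -0.0], [0.003, -1.0, -0.001], [-0.0, 0.001, -1.0]]
wrist_force: [1.0, -0.4, -0.9]
gripper_width: 0.709
time_s: 0.98
tcp_pos: [0.3456, 0.3414, 0.1966]
ee_rot: [[1.0, 0.001, -0.0], [0.001, -1.0, -0.0], [-0.0, 0.0, -1.0]]
wrist_force: [0.4, -0.3, 0.0]
gripper_width: 0.328
```

```bash
python3 -m jog '[[1.74,3.49,0,0,0,0],[1.74,3.49,0,0,0,0],[1.74,3.49,0,0,0,0],[1.74,3.49,0,0,0,0],[1.74,3.49,0,0,0,0]]'
python3 -m jog '[[1.74,3.49,0,0,0,0],[1.74,3.49,0,0,0,0],[0.8,1.6,2,0,0,0],[0,0,3,0,0,0],[0,0,0,0,0,0]]'
python3 - <<'E'
from h import *
snap('scene','scene1');snap('wrist','wrist1');c=snap('top','top1')
print(sense()['tcp_pos'])
s=load('scene1')['frame'][:,:,::-1]
cv2.imwrite('pics/s1z.png',cv2.resize(s[150:290,270:470],None,fx=4,fy=4,interpolation=2))
E
```

```text
time_s: 1.4
tcp_pos: [0.4326, 0.167, 0.1968]
ee_rot: [[1.0, 0.001, 0.0], [0.001, -1.0, 0.0], [0.0, -0.0, -1.0]]
wrist_force: [1.3, 0.9, -0.3]
gripper_width: 0.022
time_s: 1.82
tcp_pos: [0.4715, 0.0804, 0.1418]
ee_rot: [[1.0, -0.004, -0.011], [-0.004, -1.0, -0.003], [-0.011, 0.003, -1.0]]
wrist_force: [-0.7, -0.7, 0.2]
gripper_width: 0.005
[0.47575445 0.08347785 0.14762434]
```

View pics/s1z.png

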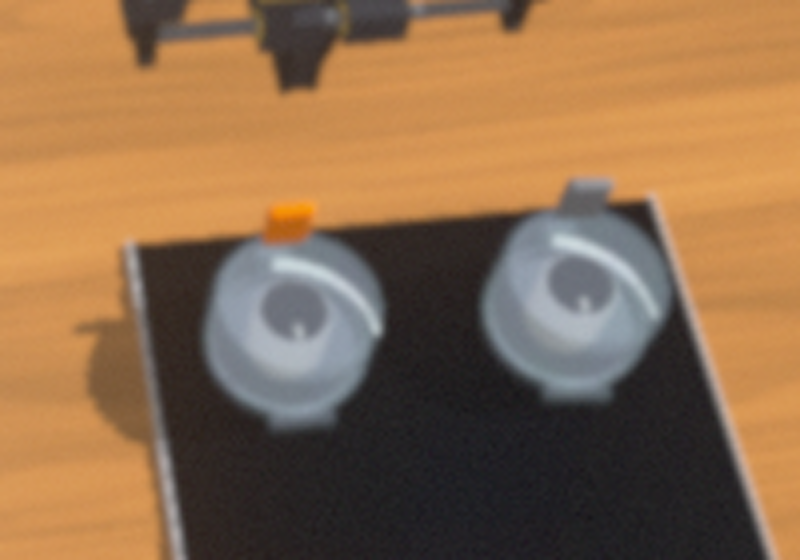

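View pics/wrist1.png

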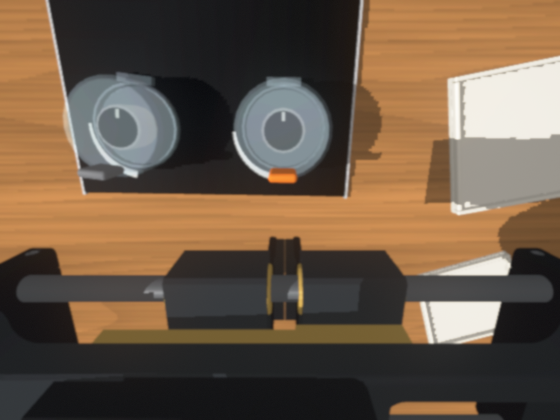

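The orange tab at (283,176) lines up with the shut fingers at (285,290), and the hinge at (284,82) sits straight beyond it. I go down and approach.

```bash
python3 -m jog '[[0,0,1.6,0,0,0],[0,0,2,0,0,0],[0,0,2,0,0,0],[0,0,1,0,0,0],[0,0,0,0,0,0]]'
python3 -m jog '[[0.5,0,0,0,0,0],[0.5,0,0,0,0,0],[0.4,0,0,0,0,0],[0,0,0,0,0,0],[0,0,0,0,0,0]]'
```

```text
time_s: 2.38
tcp_pos: [0.4747, 0.0838, 0.0803]
ee_rot: [[1.0, 0.002, -0.002], [0.002, -1.0, -0.001], [-0.002, 0.001, -1.0]]
wrist_force: [0.2, -0.4, 0.1]
gripper_width: 0.006
time_s: 2.8
tcp_pos: [0.49, 0.0834, 0.0814]
ee_rot: [[1.0, 0.0, 0.001], [0.0, -1.0, 0.001], [0.001, -0.001, -1.0]]
wrist_force: [0.6, -0.5, 0.5]
gripper_width: 0.011
```

```bash
python3 -m jog '[[0.6,0,-0.8,0,0,0],[0.7,0,-0.8,0,0,0],[0.8,0,-0.7,0,0,0],[0.85,0,-0.6,0,0,0],[0,0,0,0,0,0]]'
python3 - <<'E'
from h import *
c=snap('scene','scene2');snap('wrist','wrist2')
s=c['frame'][:,:,::-1]
cv2.imwrite('pics/s2z.png',cv2.resize(s[150:290,270:470],None,fx=4,fy=4,interpolation=2))
E
```

```text
time_s: 3.22
tcp_pos: [0.5216, 0.0836, 0.1118]
ee_rot: [[1.0, 0.0, 0.005], [0.0, -1.0, 0.001], [0.005, -0.001, -1.0]]
wrist_force: [0.2, 0.2, 1.2]
gripper_width: 0.004
```

View pics/s2z.png

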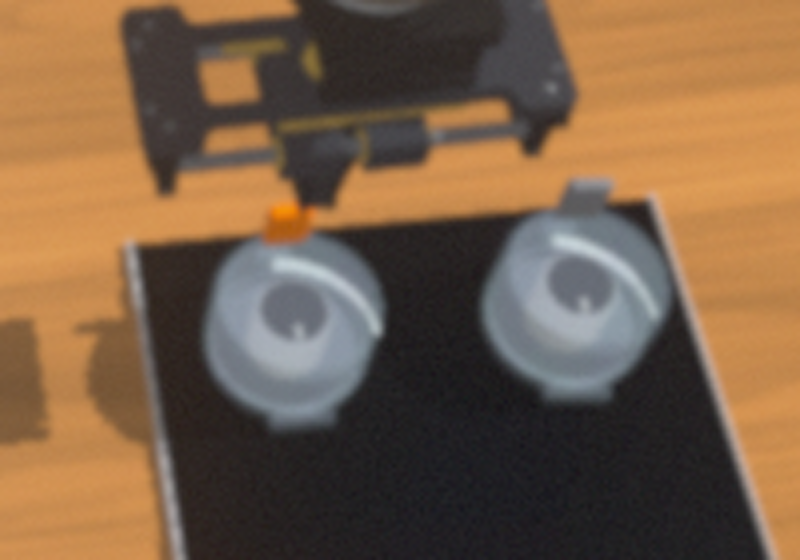

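View pics/wrist2.png

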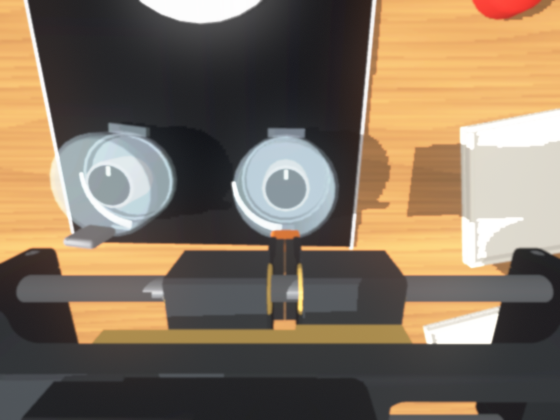

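Run:
```python
from h import *
for n in('scene2','wrist2'):
    c=load(n)
    for p in([.5216,.0836,.1118],[.504,.083,.097],[.5216,.0836,.13]):
        u,v=proj(c,p);print(n,round(u,1),round(v,1),'zoom',round((u-270)*4),round((v-150)*4))
c=load('wrist2')['frame'][:,:,::-1]
cv2.imwrite('pics/w2z.png',cv2.resize(c[150:310,190:370],None,fx=3.5,fy=3.5,interpolation=2))
```

```text
scene2 345.3 204.6 zoom 301 218
scene2 342.2 201.0 zoom 289 204
scene2 346.5 199.8 zoom 306 199
wrist2 284.1 234.5 zoom 57 338
wrist2 284.9 248.6 zoom 60 394
wrist2 284.1 245.4 zoom 57 381
```

View pics/w2z.png

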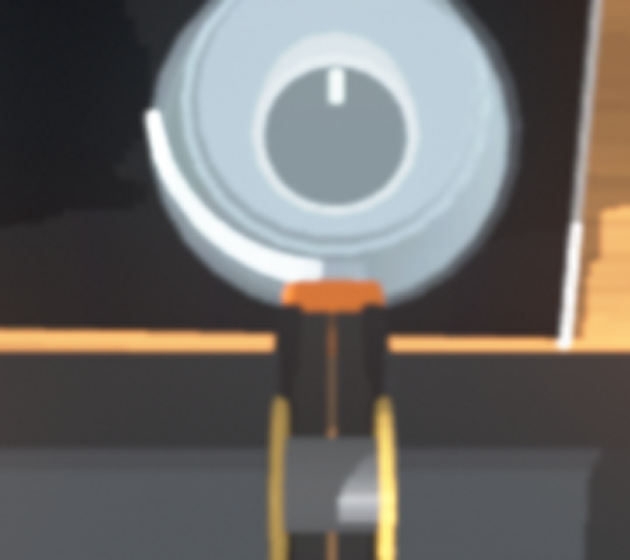

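Run:
```python
from h import *
w=load('wrist2');print(proj(w,[.507,.239,.097]),proj(w,[.539,.083,.05]),proj(w,[.586,.083,.015]),proj(w,[.521,.083,.126]))
w=load('wrist1');print(proj(w,[.507,.239,.097]),proj(w,[.504,.083,.097]),proj(w,[.539,.083,.05]),proj(w,[.586,.083,.015]))
a,b=load('scene1')['frame'].astype(int),load('scene2')['frame'].astype(int)
d=abs(a-b).max(2)[190:265,315:375];print(d.max(),(d>20).sum())
c=snap('top','top2')
s=c['frame'][:,:,::-1]
cv2.imwrite('pics/t2z.png',cv2.resize(s[165:255,95:265],None,fx=4.6,fy=4.6,interpolation=2))
c=snap('scene','scene3');print(sense()['tcp_pos'],abs(c['frame'].astype(int)-b).max(2)[190:265,315:375].max())
```

```text
(np.float64(78.9632465205651), np.float64(245.15099460906018)) (np.float64(284.7929728709635), np.float64(189.42588433547775)) (np.float64(284.6972884544152), np.float64(132.7073417211882)) (np.float64(285.0663710036789), np.float64(243.63701382867657))
(np.float64(91.65670853997011), np.float64(175.63289281260347)) (np.float64(282.2520173894993), np.float64(178.65908778905228)) (np.float64(282.2004366266), np.float64(131.93633954469044)) (np.float64(282.08139982414417), np.float64(82.22377309606819))
178 360
[0.51800183 0.08288792 0.10944661] 81
```

View pics/t2z.png

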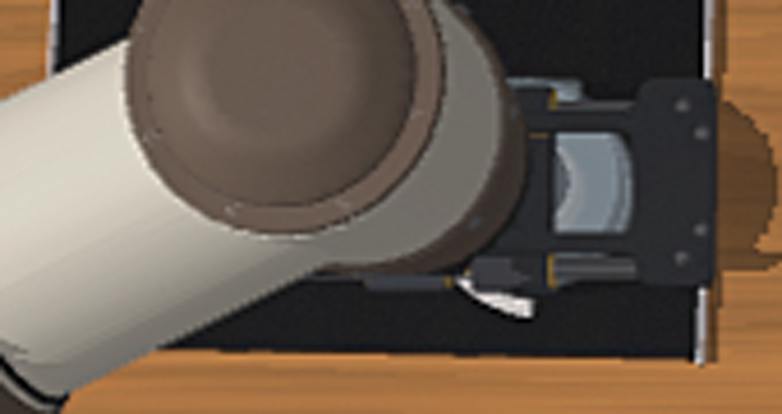

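Run:
```python
from h import *
c=load('scene3');s=c['frame'][:,:,::-1]
cv2.imwrite('pics/s3z.png',cv2.resize(s[150:290,270:470],None,fx=4,fy=4,interpolation=2))
```

```text
(no output)
```

View pics/s3z.png

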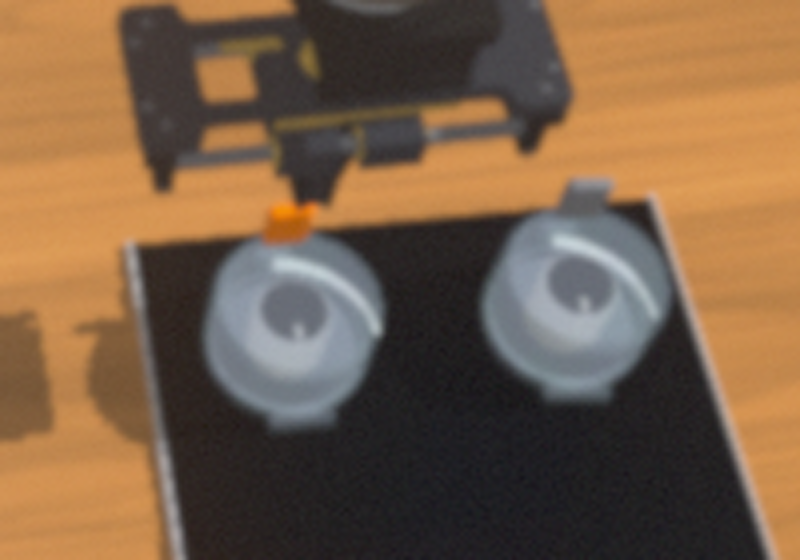

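Run:
```python
from h import *
def z(c,p):
    u,v=proj(c,p);return round((u-270)*4),round((v-150)*4)
c=load('scene1');print(z(c,[.4736,.082,.1447]))
c=load('scene3');print(z(c,[.518,.083,.1095]))
w=load('wrist1');print(proj(w,[.4736,.082,.1447]),proj(w,[.4736+.0095,.082,.1447]));
a=w['frame'][:,:,::-1];cv2.imwrite('pics/w1z.png',cv2.resize(a[150:310,190:370],None,fx=3.5,fy=3.5,interpolation=2))
```

```text
(287, 102)
(298, 215)
(np.float64(283.7254458794972), np.float64(235.5172060329392)) (np.float64(283.6882322645384), np.float64(222.73597960149908))
```

View pics/w1z.png

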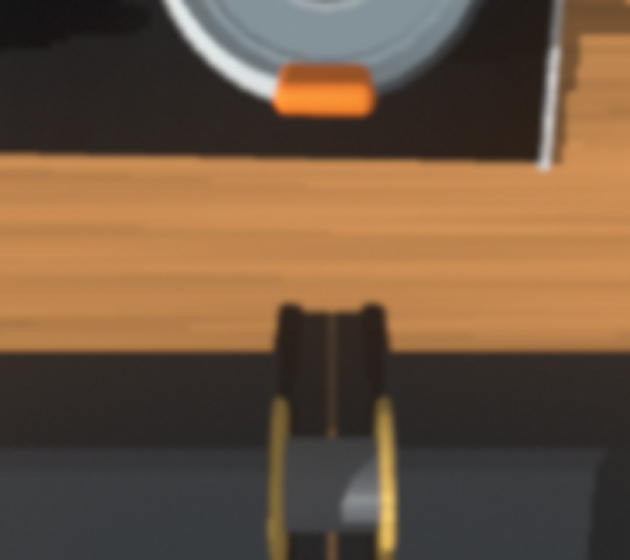

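Scene and wrist both show the orange lid still shut, with the tip at the tab's top edge. The tip passed over it, so the real finger tip sits higher or further back than I assumed. I back off and approach lower, watching the force.

```bash
python3 -m jog '[[-1.3,0,0,0,0,0],[-1.5,0,0,0,0,0],[-1.5,0,1,0,0,0],[0,0,2.5,0,0,0],[0,0,0,0,0,0]]'
python3 -m jog '[[0,0,0,0,0,0],[0,0,0,0,0,0],[0,0,0,0,0,0],[0,0,0,0,0,0],[0,0,0,0,0,0]]'
python3 - <<'E'
from h import *
print(sense()['tcp_pos'])
c=snap('scene','scene4');w=snap('wrist','wrist4')
print(sense()['tcp_pos'])
s=c['frame'][:,:,::-1];p=sense()['tcp_pos']
z=cv2.resize(s[180:240,310:390],None,fx=8,fy=8,interpolation=2)
def pt(im,c,p,o,k):
    u,v=proj(c,p);print(p,u,v);cv2.circle(im,(int((u-o[0]+.5)*k),int((v-o[1]+.5)*k)),3,(0,255,0),-1)
for q in(p,p+[.0,0,.019]): pt(z,c,q,(310,180),8)
cv2.imwrite('pics/s4z.png',z)
z=cv2.resize(w['frame'][150:310,190:370,::-1],None,fx=3.5,fy=3.5,interpolation=2)
for q in(p,p+[.0095,0,0],np.array([.504,.083,.097])): pt(z,w,q,(190,150),3.5)
cv2.imwrite('pics/w4z.png',z)
E
```

```text
time_s: 3.83
tcp_pos: [0.4715, 0.0817, 0.0715]
ee_rot: [[1.0, -0.0, -0.008], [-0.0, -1.0, -0.003], [-0.008, 0.003, -1.0]]
wrist_force: [-0.8, -0.8, 0.0]
gripper_width: 0.005
time_s: 4.25
tcp_pos: [0.4764, 0.0833, 0.0754]
ee_rot: [[1.0, 0.0, 0.001], [0.0, -1.0, 0.001], [0.001, -0.001, -1.0]]
wrist_force: [-0.8, -1.0, 0.0]
gripper_width: 0.006
[0.47637381 0.08334333 0.07540692]
[0.47607492 0.08322408 0.07513732]
[0.47607492 0.08322408 0.07513732] 338.3501577377035 195.2349634263616
[0.47607492 0.08322408 0.09413732] 339.47343964606256 190.3589008387784
[0.47607492 0.08322408 0.07513732] 284.53980965907584 236.1496496015165
[0.48557492 0.08322408 0.07513732] 284.5372473542148 223.38344780696178
[0.504 0.083 0.097] 284.97148573620314 207.07324944002517
```

View pics/s4z.png

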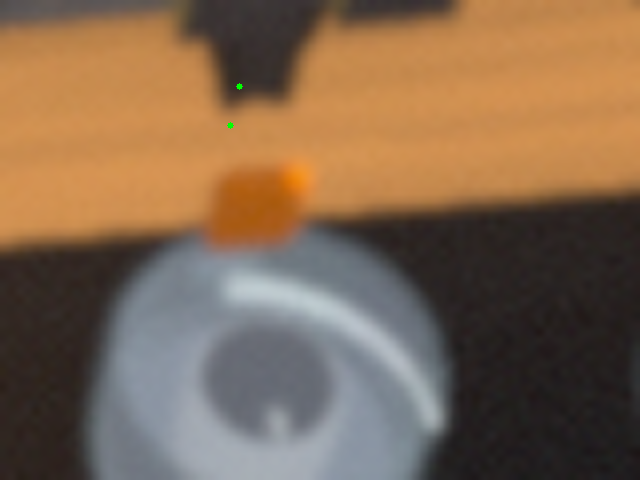

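View pics/w4z.png

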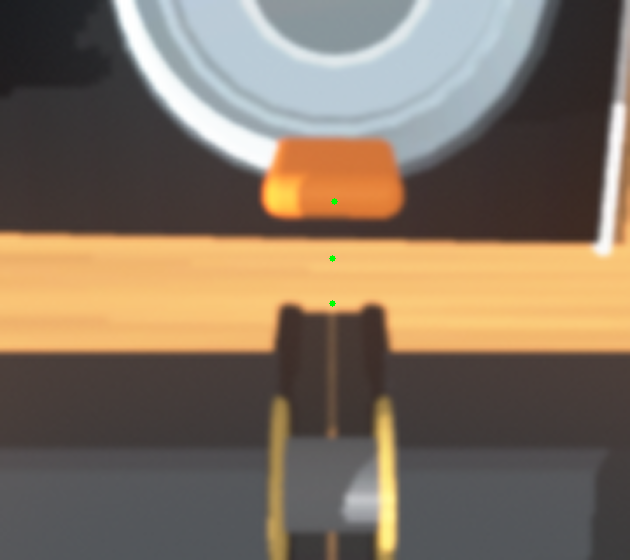

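Here the tab at wrist (285,207) agrees with my estimate. The fingers' front edge shows only about at the TCP's own x, further back than assumed. I push in slowly and watch for contact.

```bash
python3 -m jog '[[0.6,0,0,0,0,0],[0.6,0,0,0,0,0],[0.6,0,0,0,0,0],[0,0,0,0,0,0],[0,0,0,0,0,0]]'
python3 -m jog '[[0.4,0,0,0,0,0],[0.4,0,0,0,0,0],[0.3,0,-0.3,0,0,0],[0,0,0,0,0,0],[0,0,0,0,0,0]]'
python3 - <<'E'
from h import *
print(sense()['tcp_pos'],sense()['wrist_force'])
c=snap('scene','scene5');w=snap('wrist','wrist5')
s=c['frame'][:,:,::-1]
z=cv2.resize(s[180:240,310:390],None,fx=8,fy=8,interpolation=2)
cv2.imwrite('pics/s5z.png',z)
z=cv2.resize(w['frame'][150:310,190:370,::-1],None,fx=3.5,fy=3.5,interpolation=2)
cv2.imwrite('pics/w5z.png',z)
E
```

```text
time_s: 4.77
tcp_pos: [0.4942, 0.0831, 0.0745]
ee_rot: [[1.0, -0.0, -0.0], [-0.0, -1.0, -0.0], [-0.0, 0.0, -1.0]]
wrist_force: [-0.7, 0.4, -0.9]
gripper_width: 0.006
time_s: 5.18
tcp_pos: [0.5051, 0.0833, 0.078]
ee_rot: [[1.0, 0.0, 0.001], [0.0, -1.0, 0.0], [0.001, -0.0, -1.0]]
wrist_force: [-0.4, -0.6, -0.3]
gripper_width: 0.005
[0.50508008 0.0832533  0.07797248] [-0.35839375 -0.64354818 -0.32353416]
```

View pics/s5z.png

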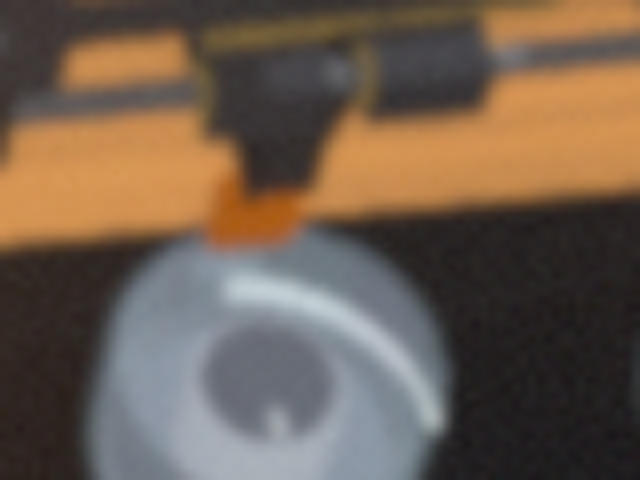

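View pics/w5z.png

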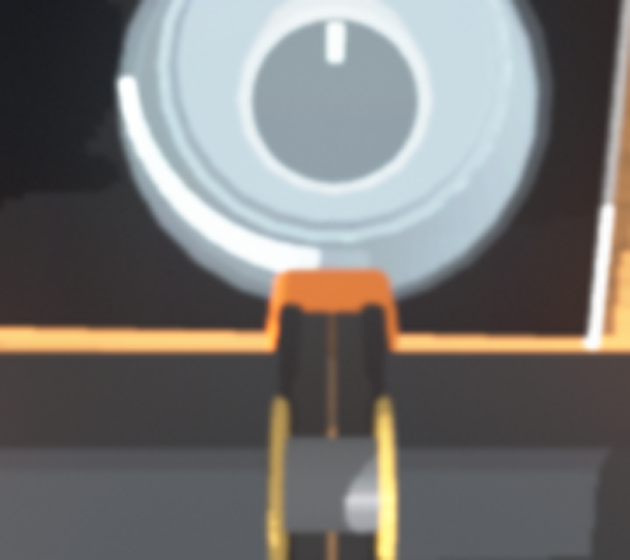

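In scene the tip at zoom (275,190) sits in front of and above the tab, although the TCP reads 78 mm. So the tip clears the tab, and is either about 20 mm above the TCP or the tab is lower. I retreat and come in lower.

```bash
python3 -m jog '[[-0.9,0,0,0,0,0],[-1,0,0,0,0,0],[-1,0,0.4,0,0,0],[-0.3,0,1.0,0,0,0],[0,0,1,0,0,0]]'
python3 -m jog '[[0,0,0,0,0,0],[0,0,0,0,0,0],[0.6,0,0,0,0,0],[0.5,0,0,0,0,0],[0,0,0,0,0,0]]'
python3 - <<'E'
from h import *
print(sense()['tcp_pos'],sense()['wrist_force'])
c=snap('scene','scene6');w=snap('wrist','wrist6')
s=c['frame'][:,:,::-1]
z=cv2.resize(s[180:240,310:390],None,fx=8,fy=8,interpolation=2)
cv2.imwrite('pics/s6z.png',z)
E
```

```text
time_s: 5.7
tcp_pos: [0.4709, 0.083, 0.054]
ee_rot: [[1.0, 0.001, 0.0], [0.001, -1.0, 0.0], [0.0, -0.0, -1.0]]
wrist_force: [0.3, -0.4, -0.5]
gripper_width: 0.003
time_s: 6.12
tcp_pos: [0.4856, 0.0837, 0.0544]
ee_rot: [[1.0, 0.0, 0.002], [0.0, -1.0, 0.001], [0.002, -0.001, -1.0]]
wrist_force: [0.1, -0.4, 0.4]
gripper_width: 0.007
[0.48561677 0.08366575 0.05443362] [ 0.13064768 -0.36841498  0.35723334]
```

View pics/s6z.png

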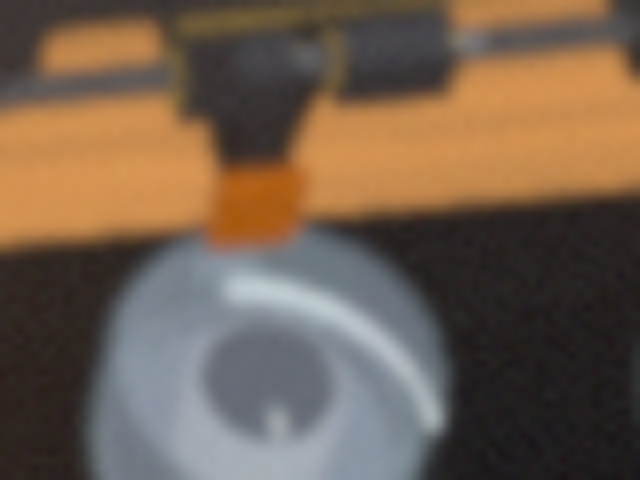

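The tip is now hidden behind the tab, so it is in front of the tab's face. Next a gentle push.

```bash
python3 -m jog '[[0.5,0,0,0,0,0],[0.5,0,0,0,0,0],[0.5,0,-0.4,0,0,0],[0.4,0,-0.4,0,0,0],[0,0,0,0,0,0]]'
python3 - <<'E'
from h import *
print(sense()['tcp_pos'],sense()['wrist_force'])
c=snap('scene','scene7');w=snap('wrist','wrist7')
s=c['frame'][:,:,::-1]
z=cv2.resize(s[170:250,290:400],None,fx=6,fy=6,interpolation=2)
cv2.imwrite('pics/s7z.png',z)
z=cv2.resize(w['frame'][150:310,190:370,::-1],None,fx=3.5,fy=3.5,interpolation=2)
cv2.imwrite('pics/w7z.png',z)
E
```

```text
time_s: 6.63
tcp_pos: [0.4972, 0.0816, 0.0619]
ee_rot: [[1.0, -0.001, -0.013], [-0.001, -1.0, -0.004], [-0.013, 0.004, -1.0]]
wrist_force: [-15.8, 3.2, 13.3]
gripper_width: 0.005
[0.49718464 0.08159446 0.06185956] [-15.81812758   3.18985792  13.31199552]
```

View pics/s7z.png

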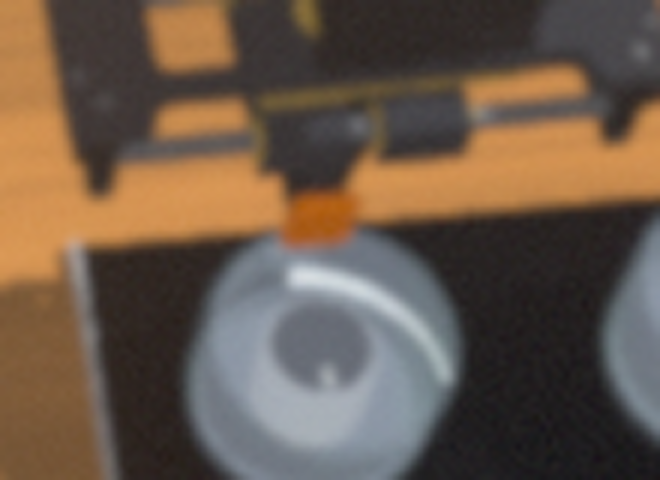

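View pics/w7z.png

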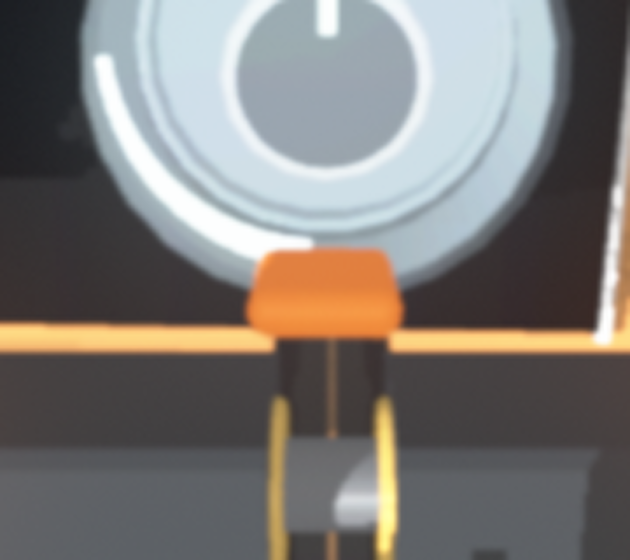

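Run:
```python
from h import *
P=[]
for n in['wrist1','wrist2','wrist4','wrist5','wrist6','wrist7','wrist0']:
    c=load(n);h=cv2.cvtColor(c['frame'],cv2.COLOR_RGB2HSV)
    o=ray(c,0,0)[0]
    m=cv2.inRange(h,(4,190,120),(20,255,255));m[330:]=0;m[:,:230]=0;m[:,340:]=0
    k,l,s,ce=cv2.connectedComponentsWithStats(m)
    if k>1:
        i=1+s[1:,4].argmax();print(n,'cam',np.round(o,4),s[i])
# top-far edge (back top edge) hard; use widest row = top edge? 
def tri(L):
    A=np.zeros((3,3));b=np.zeros(3)
    for n,u,v in L:
        o,d=ray(load(n),u,v);d/=np.linalg.norm(d);Q=np.eye(3)-np.outer(d,d);A+=Q;b+=Q@o
    x=np.linalg.solve(A,b)
    print(np.round(x,4),[np.round(np.array(proj(load(n),x))-(u,v),1) for n,u,v in L])
# front-top edge centre and back-bottom edge centre
tri([('wrist1',284,182.9),('wrist4',285,212),('wrist7',282.8,246.3)])
tri([('wrist1',284,182.9),('wrist4',285,212)])
tri([('wrist1',283,168.5),('wrist4',285,189.5),('wrist5',284.5,227.3),('wrist7',283,221.5)])
# knob top centre
tri([('wrist1',283,132),('wrist5',285,178.5),('wrist7',283,172)])
c=load('wrist6');cv2.imwrite('pics/w6z.png',cv2.resize(c['frame'][100:310,180:390,::-1],None,fx=2.8,fy=2.8,interpolation=2))
```

```text
wrist1 cam [0.5532 0.0823 0.3326] [269 170  28  13 307]
wrist4 cam [0.5549 0.0836 0.2642] [271 200  33  12 112]
wrist6 cam [0.5634 0.0837 0.2431] [298 236   2   1   2]
wrist7 cam [0.5781 0.0825 0.2495] [268 240  35   6  74]
[0.4948 0.0824 0.0748] [array([-1. ,  0.7]), array([ 0.8, -1.5]), array([0.6, 0.7])]
[0.4994 0.0823 0.0923] [array([-0.8,  0. ]), array([ 1.1, -0. ])]
[0.5063 0.0827 0.0614] [array([-0.4, -0. ]), array([0.2, 0. ]), array([ 0.5, -1.7]), array([-0.2,  1.9])]
[0.5386 0.0825 0.0426] [array([-0.2,  0. ]), array([ 0.2, -0. ]), array([0., 0.])]
```

View pics/w6z.png

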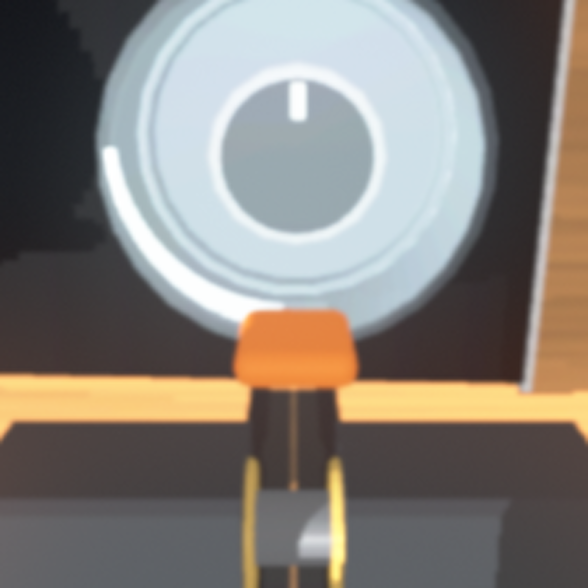

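```bash
python3 -m jog '[[-0.6,0,0,0,0,0],[-0.6,0,-0.3,0,0,0],[0,0,-0.2,0,0,0],[0,0,0,0,0,0],[0,0,0,0,0,0]]'
python3 -m jog '[[0.3,0,0,0,0,0],[0.3,0,0,0,0,0],[0.3,0,0,0,0,0],[0,0,0,0,0,0],[0,0,0,0,0,0]]'
python3 -m jog '[[0.2,0,0,0,0,0],[0.2,0,0,0,0,0],[0,0,0,0,0,0],[0,0,0,0,0,0],[0,0,0,0,0,0]]'
```

```text
time_s: 7.15
tcp_pos: [0.4904, 0.083, 0.067]
ee_rot: [[1.0, 0.0, -0.001], [0.0, -1.0, -0.0], [-0.001, 0.0, -1.0]]
wrist_force: [-3.4, 0.6, 3.0]
gripper_width: 0.008
time_s: 7.57
tcp_pos: [0.4943, 0.0814, 0.0663]
ee_rot: [[1.0, -0.001, -0.012], [-0.001, -1.0, -0.004], [-0.012, 0.004, -1.0]]
wrist_force: [-15.4, 1.7, 13.5]
gripper_width: 0.003
time_s: 7.98
tcp_pos: [0.4947, 0.0812, 0.0666]
ee_rot: [[1.0, -0.001, -0.019], [-0.002, -1.0, -0.005], [-0.019, 0.005, -1.0]]
wrist_force: [-24.5, 5.9, 22.1]
gripper_width: 0.008
```

Force on the tool is up and back at about 45°. The tab is meeting a sloped part of the finger tip, which wedges the lid shut. I need the vertical finger face on the tab, so I back off and go lower.

```bash
python3 -m jog '[[-1,0,0,0,0,0],[-1,0,0,0,0,0],[0,0,0.9,0,0,0],[0,0,1.0,0,0,0],[0,0,0,0,0,0]]'
python3 -m jog '[[0,0,0,0,0,0],[0.3,0,0,0,0,0],[0.3,0,0,0,0,0],[0,0,0,0,0,0],[0,0,0,0,0,0]]'
python3 -m jog '[[0.3,0,0,0,0,0],[0.3,0,0,0,0,0],[0,0,0,0,0,0],[0,0,0,0,0,0],[0,0,0,0,0,0]]'
```

```text
time_s: 8.4
tcp_pos: [0.4832, 0.0828, 0.0458]
ee_rot: [[1.0, 0.0, -0.002], [0.0, -1.0, -0.001], [-0.002, 0.001, -1.0]]
wrist_force: [-0.4, -0.1, -1.1]
gripper_width: 0.005
time_s: 8.82
tcp_pos: [0.4895, 0.083, 0.0478]
ee_rot: [[1.0, -0.0, -0.001], [-0.0, -1.0, -0.0], [-0.001, 0.0, -1.0]]
wrist_force: [-3.2, 1.4, 2.0]
gripper_width: 0.011
time_s: 9.23
tcp_pos: [0.4899, 0.0817, 0.0473]
ee_rot: [[1.0, -0.001, -0.011], [-0.001, -1.0, -0.003], [-0.011, 0.003, -1.0]]
wrist_force: [-15.9, 3.5, 10.6]
gripper_width: 0.007
```

Run:
```python
from h import *
print(sense()['tcp_pos'],sense()['wrist_force'],sense()['moment'])
for n in('scene','wrist','top'):
    c=snap(n,n+'8')
    f=c['frame'][:,:,::-1]
    z={'scene':f[165:255,290:410],'wrist':f[60:310,150:420],'top':f[165:255,145:265]}[n]
    k=640/z.shape[1];cv2.imwrite(f'pics/{n}8z.png',cv2.resize(z,None,fx=k,fy=k,interpolation=2))
```

```text
[0.48994129 0.08173689 0.04729523] [-15.93359038   3.54197407  10.59560722] [ 1.00899728  4.34804951 -0.05947047]
```

View pics/scene8z.png

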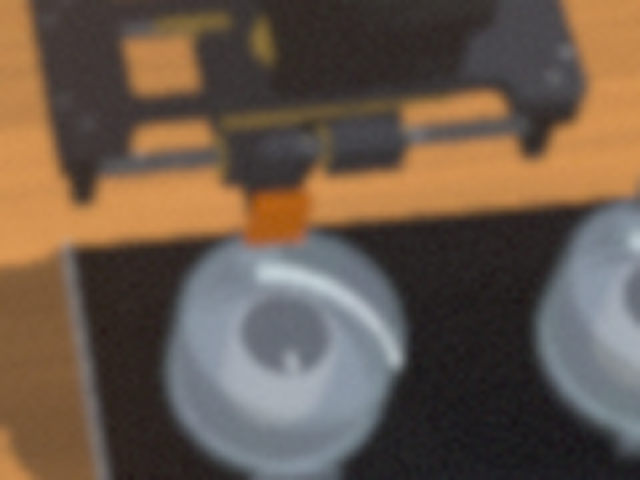

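View pics/wrist8z.png

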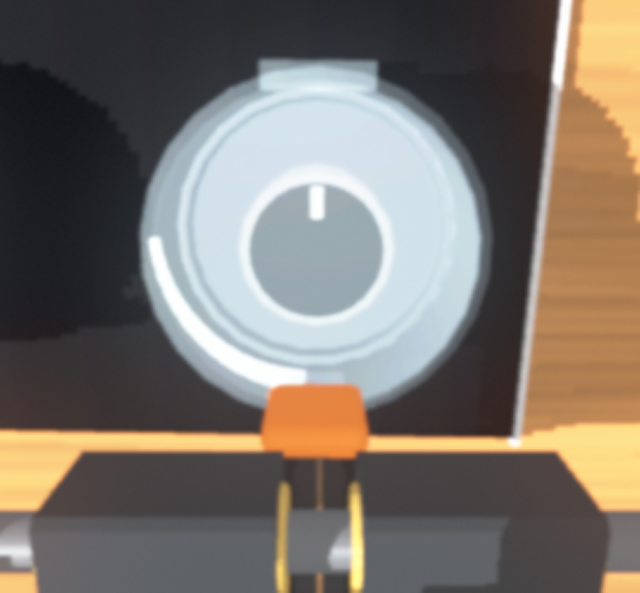

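View pics/top8z.png

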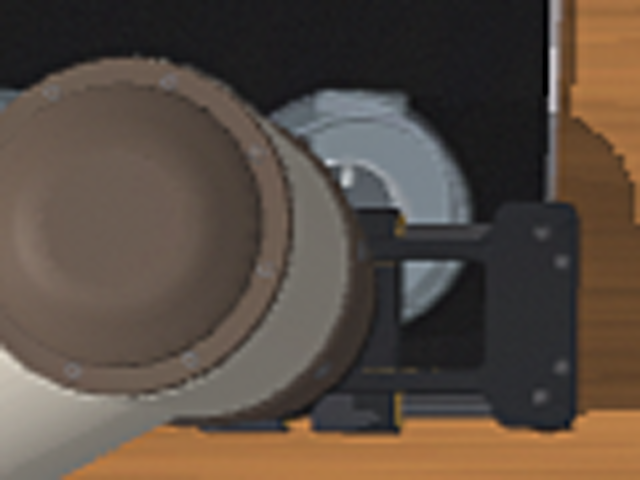

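Lid still shut: the tab sits at (277,215) in the scene zoom with the finger hidden behind it. Pressed straight in, the arm also sags and friction pushes the lid down. I'll press lightly and carry the tab upward instead.

```bash
python3 -m jog '[[-0.5,0,0,0,0,0],[0,0,-0.7,0,0,0],[0,0,0,0,0,0],[0.1,0,-0.4,0,0,0],[0.1,0,-0.4,0,0,0]]'
python3 -m jog '[[0.1,0,-0.4,0,0,0],[0.1,0,-0.4,0,0,0],[0,0,0,0,0,0],[0,0,0,0,0,0],[0,0,0,0,0,0]]'
python3 - <<'E'
from h import *
print(sense()['moment'])
for n in('scene','wrist'):
    c=snap(n,n+'9')
    f=c['frame'][:,:,::-1]
    z={'scene':f[165:255,290:410],'wrist':f[60:310,150:420],'top':f[165:255,145:265]}[n]
    k=640/z.shape[1];cv2.imwrite(f'pics/{n}9z.png',cv2.resize(z,None,fx=k,fy=k,interpolation=2))
E
```

```text
time_s: 9.8
tcp_pos: [0.4939, 0.0834, 0.0633]
ee_rot: [[1.0, 0.001, 0.002], [0.001, -1.0, 0.001], [0.002, -0.001, -1.0]]
wrist_force: [-0.4, -0.1, -0.5]
gripper_width: 0.007
time_s: 10.22
tcp_pos: [0.4947, 0.0832, 0.0707]
ee_rot: [[1.0, 0.0, 0.0], [0.0, -1.0, 0.0], [0.0, -0.0, -1.0]]
wrist_force: [-1.0, 0.6, -0.0]
gripper_width: 0.005
[ 0.13625035  0.16842127 -0.0028718 ]
```

View pics/scene9z.png

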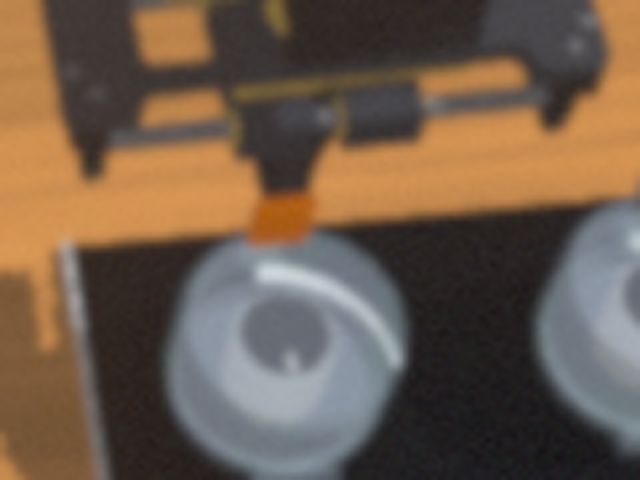

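View pics/wrist9z.png

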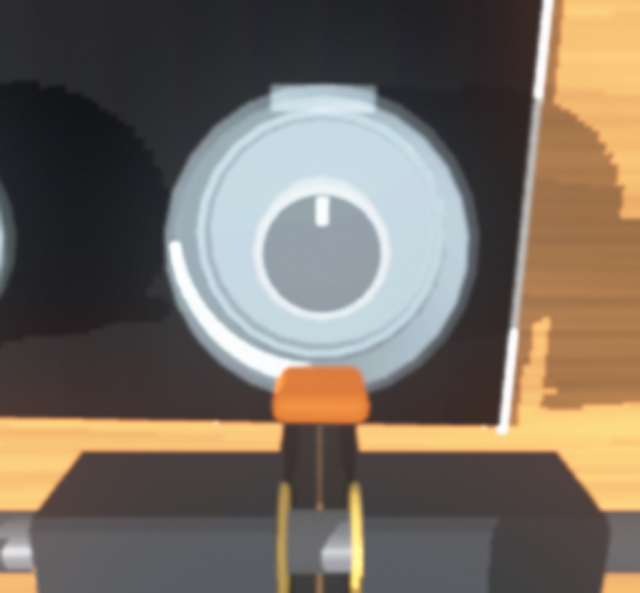

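```bash
python3 -m jog '[[0.3,0,0,0,0,0],[0.3,0,-0.1,0,0,0],[0,0,0,0,0,0],[0,0,0,0,0,0],[0,0,0,0,0,0]]'
python3 -m jog '[[0,0,-0.3,0,0,0],[0,0,-0.3,0,0,0],[0,0,-0.3,0,0,0],[0,0,0,0,0,0],[0,0,0,0,0,0]]'
python3 - <<'E'
from h import *
print(sense()['moment'])
for n in('scene','wrist'):
    c=snap(n,n+'10')
    f=c['frame'][:,:,::-1]
    z={'scene':f[165:255,290:410],'wrist':f[60:310,150:420],'top':f[165:255,145:265]}[n]
    k=640/z.shape[1];cv2.imwrite(f'pics/{n}10z.png',cv2.resize(z,None,fx=k,fy=k,interpolation=2))
E
```

```text
time_s: 10.73
tcp_pos: [0.4978, 0.0823, 0.0717]
ee_rot: [[1.0, -0.0, -0.006], [-0.0, -1.0, -0.002], [-0.006, 0.002, -1.0]]
wrist_force: [-7.9, 1.4, 7.9]
gripper_width: 0.011
time_s: 11.15
tcp_pos: [0.501, 0.0832, 0.0809]
ee_rot: [[1.0, 0.0, 0.001], [0.0, -1.0, 0.0], [0.001, -0.0, -1.0]]
wrist_force: [-0.8, -0.3, -0.7]
gripper_width: 0.005
[0.02947056 0.19523895 0.02342955]
```

View pics/scene10z.png

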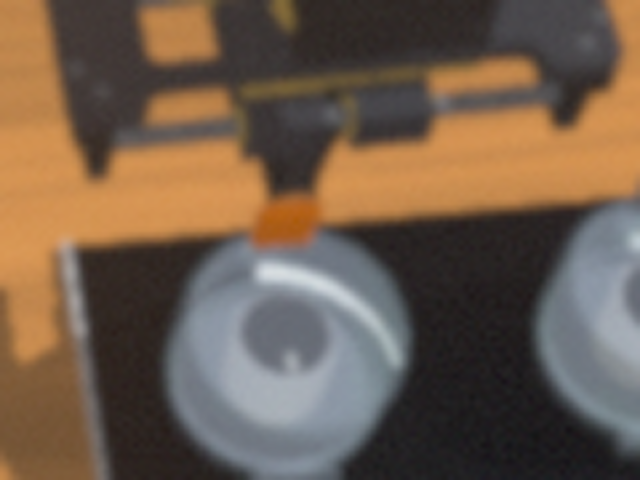

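View pics/wrist10z.png

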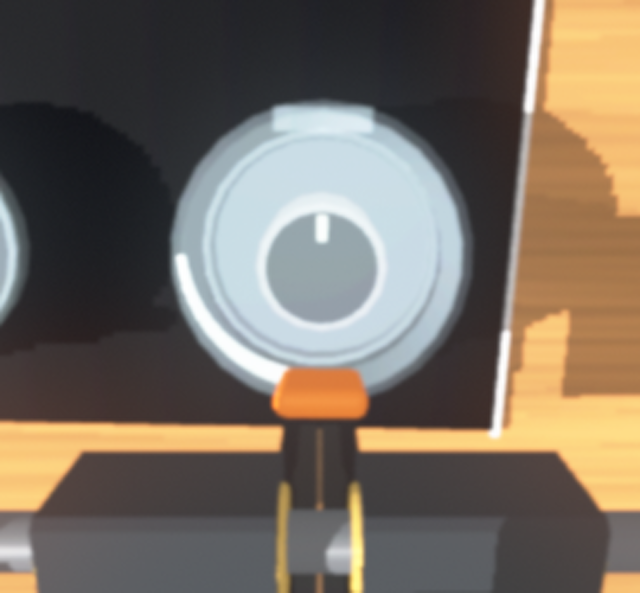

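The tab now leans in scene (top edge at x≈293, bottom at x≈282), and it moved with the tool at almost no force. The lid is following: pushing level had jammed it by friction, and moving up the arc works. I continue along the arc.

```bash
python3 -m jog '[[0.6,0,-0.75,0,0,0],[0.65,0,-0.75,0,0,0],[0.8,0,-0.7,0,0,0],[0.8,0,-0.7,0,0,0],[0,0,0,0,0,0]]'
python3 - <<'E'
from h import *
print(sense()['moment'])
for n in('scene','wrist'):
    c=snap(n,n+'11')
    f=c['frame'][:,:,::-1]
    z={'scene':f[165:255,290:410],'wrist':f[60:310,150:420],'top':f[165:255,145:265]}[n]
    k=640/z.shape[1];cv2.imwrite(f'pics/{n}11z.png',cv2.resize(z,None,fx=k,fy=k,interpolation=2))
E
```

```text
time_s: 11.67
tcp_pos: [0.5329, 0.0839, 0.1121]
ee_rot: [[1.0, 0.001, 0.006], [0.001, -1.0, 0.001], [0.006, -0.001, -1.0]]
wrist_force: [0.2, -0.5, 0.8]
gripper_width: 0.007
[-0.05356529 -0.02352588 -0.00837572]
```

View pics/scene11z.png

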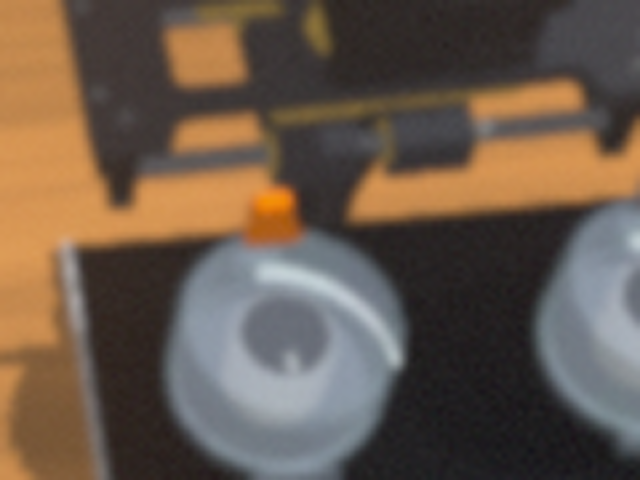

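View pics/wrist11z.png

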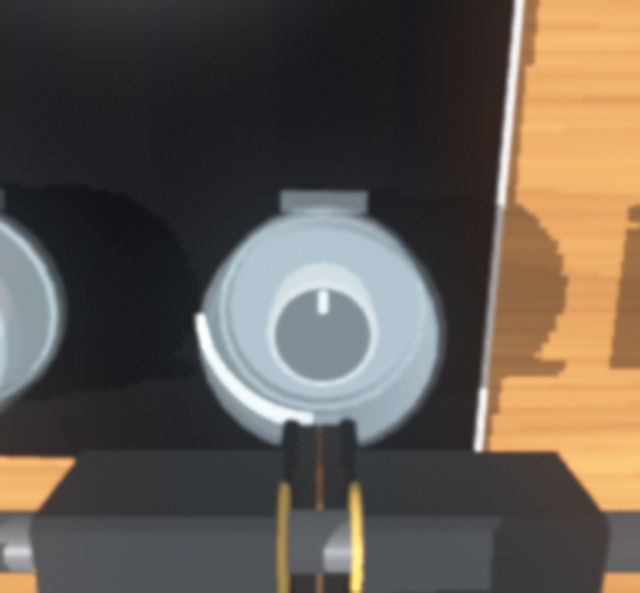

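Run:
```python
from h import *
a=load('scene0')['frame'].astype(float)
for i in range(1,12):
    b=load(f'scene{i}')['frame'].astype(float)
    d=abs(a-b).mean(2); h=cv2.cvtColor(b.astype(np.uint8),cv2.COLOR_RGB2HSV)
    m=cv2.inRange(h,(5,200,120),(20,255,255));m[:190]=0;m[225:]=0;m[:,:330]=0;m[:,:][:,356:]=0
    ys,xs=np.nonzero(m)
    print(i,'liddiff',d[214:262,318:372].mean().round(2),d[214:262,318:372].max().round(0),'tab',len(xs),xs.min(),xs.max(),ys.min(),ys.max(), xs.mean().round(1),ys.mean().round(1))
```

```text
1 liddiff 5.59 12.0 tab 77 337 347 201 208 341.8 204.4
2 liddiff 2.32 9.0 tab 68 337 347 201 208 341.7 204.7
3 liddiff 2.45 9.0 tab 73 337 347 201 208 341.9 204.5
4 liddiff 1.66 9.0 tab 69 337 347 201 208 342.0 204.8
5 liddiff 2.13 9.0 tab 40 337 346 203 208 341.0 206.2
6 liddiff 1.77 11.0 tab 69 337 346 201 208 341.6 204.7
7 liddiff 4.01 32.0 tab 58 338 348 202 209 343.0 205.4
8 liddiff 1.97 11.0 tab 68 337 347 201 208 341.9 204.7
9 liddiff 2.85 18.0 tab 64 338 348 202 208 342.7 205.0
10 liddiff 4.46 35.0 tab 50 339 348 203 209 343.3 205.9
11 liddiff 3.04 9.0 tab 59 337 344 201 208 340.7 204.7
```

The lid-region image difference shows the lid opened a little in pictures 7, 9 and 10, then slipped back under the tip. The effective tip is about 18 mm above the TCP reading. I restart lower, so more of the tab is overlapped, and follow the lid's true arc.

```bash
python3 -m jog '[[-1.8,0,0,0,0,0],[-1.9,0,0,0,0,0],[-1.8,0,1.5,0,0,0],[0,0,2.5,0,0,0],[0,0,1.9,0,0,0]]'
python3 -m jog '[[0,0,0.1,0,0,0],[0,0,0,0,0,0],[0,0,0,0,0,0],[0.4,0,0,0,0,0],[0.3,0,0,0,0,0]]'
python3 -m jog '[[0.4,0,0,0,0,0],[0.2,0,-0.3,0,0,0],[0.3,0,-0.5,0,0,0],[0.3,0,-0.45,0,0,0],[0.3,0,-0.45,0,0,0]]'
cat > look.py <<'E'
from h import *
import sys
i=sys.argv[1]
print(sense()['tcp_pos'],sense()['wrist_force'])
a=load('scene4')['frame'].astype(float);b=snap('scene','scene'+i)['frame']
d=abs(a-b).mean(2);print(d[214:262,318:372].mean().round(2),d[214:262,318:372].max().round(0))
f=b[:,:,::-1];z=f[165:255,290:410];cv2.imwrite(f'pics/scene{i}z.png',cv2.resize(z,None,fx=5.33,fy=5.33,interpolation=2))
E
python3 look.py 12
```

```text
time_s: 12.18
tcp_pos: [0.4726, 0.0829, 0.0501]
ee_rot: [[1.0, 0.001, -0.0], [0.001, -1.0, 0.0], [-0.0, -0.0, -1.0]]
wrist_force: [0.8, 0.3, 0.4]
gripper_width: 0.004
time_s: 12.6
tcp_pos: [0.4826, 0.0836, 0.0509]
ee_rot: [[1.0, 0.001, 0.003], [0.001, -1.0, 0.001], [0.003, -0.001, -1.0]]
wrist_force: [-0.5, -0.3, 0.1]
gripper_width: 0.006
time_s: 13.02
tcp_pos: [0.4966, 0.0831, 0.0674]
ee_rot: [[1.0, 0.0, 0.0], [0.0, -1.0, 0.0], [0.0, -0.0, -1.0]]
wrist_force: [0.0, -0.1, -0.9]
gripper_width: 0.005
[0.49663571 0.0831421  0.06741438] [ 0.00174625 -0.06232055 -0.89332163]
3.57 28.0
```

View pics/scene12z.png

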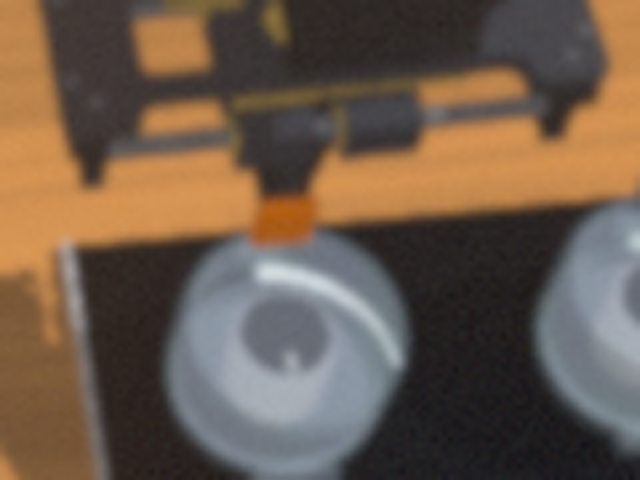

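The lid is slightly open and following, with near-zero force. I push on with more x in the mix.

```bash
python3 -m jog '[[0.5,0,-0.3,0,0,0],[0.5,0,-0.35,0,0,0],[0.5,0,-0.4,0,0,0],[0.5,0,-0.45,0,0,0],[0,0,0,0,0,0]]'; python3 look.py 13
```

```text
time_s: 13.48
tcp_pos: [0.5166, 0.083, 0.0835]
ee_rot: [[1.0, 0.001, -0.0], [0.001, -1.0, -0.001], [-0.0, 0.001, -1.0]]
wrist_force: [-4.8, -0.0, 7.1]
gripper_width: 0.008
[0.5166393  0.08295686 0.08351799] [-4.75932236 -0.03617594  7.09846897]
8.75 75.0
```

View pics/scene13z.png

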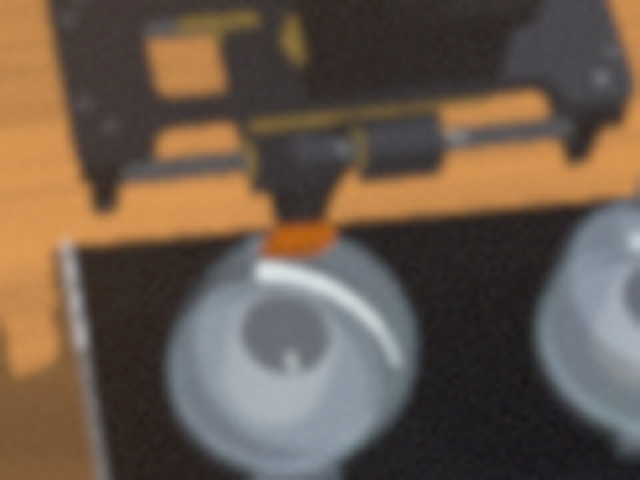

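The lid is clearly opening: the tab leans at (300,240) and the lid difference is up to 75. I follow the arc round.

```bash
python3 -m jog '[[0.55,0,-0.6,0,0,0],[0.65,0,-0.5,0,0,0],[0.7,0,-0.45,0,0,0],[0.75,0,-0.4,0,0,0],[0,0,0,0,0,0]]'; python3 look.py 14
```

```text
time_s: 13.95
tcp_pos: [0.5455, 0.0836, 0.1023]
ee_rot: [[1.0, 0.0, 0.003], [0.0, -1.0, 0.001], [0.003, -0.001, -1.0]]
wrist_force: [0.4, 0.2, 0.6]
gripper_width: 0.005
[0.54549784 0.08356993 0.1023267 ] [0.44386719 0.2076851  0.55688029]
17.13 103.0
```

View pics/scene14z.png

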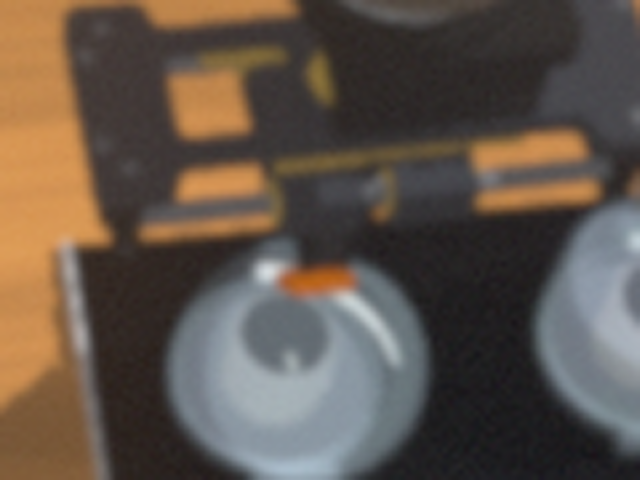

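```bash
python3 -m jog '[[0.8,0,-0.3,0,0,0],[0.9,0,-0.25,0,0,0],[0.9,0,-0.15,0,0,0],[0.9,0,0,0,0,0],[0,0,0,0,0,0]]'; python3 look.py 15
```

```text
time_s: 14.42
tcp_pos: [0.58, 0.0833, 0.1081]
ee_rot: [[1.0, -0.0, 0.001], [-0.0, -1.0, 0.0], [0.001, -0.0, -1.0]]
wrist_force: [0.2, -0.3, -0.2]
gripper_width: 0.004
[0.57996826 0.08329551 0.10813021] [ 0.18432118 -0.34019473 -0.16659414]
35.1 143.0
```

View pics/scene15z.png

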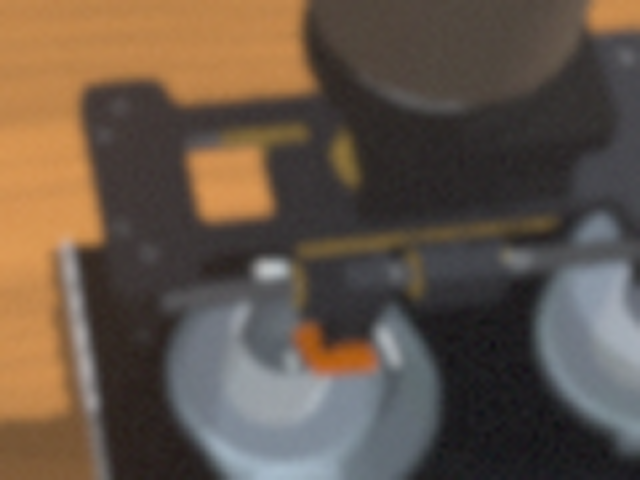

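```bash
python3 -m jog '[[0.8,0,0.1,0,0,0],[0.8,0,0.1,0,0,0],[0.8,0,0.2,0,0,0],[0.8,0,0.2,0,0,0],[0,0,0,0,0,0]]'; python3 look.py 16
```

```text
time_s: 14.88
tcp_pos: [0.6111, 0.0832, 0.1013]
ee_rot: [[1.0, 0.0, -0.0], [0.0, -1.0, -0.0], [-0.0, 0.0, -1.0]]
wrist_force: [-0.4, -1.1, -0.3]
gripper_width: 0.007
[0.61109312 0.08316182 0.10134962] [-0.35510876 -1.09883124 -0.25019121]
51.73 145.0
```

View pics/scene16z.png

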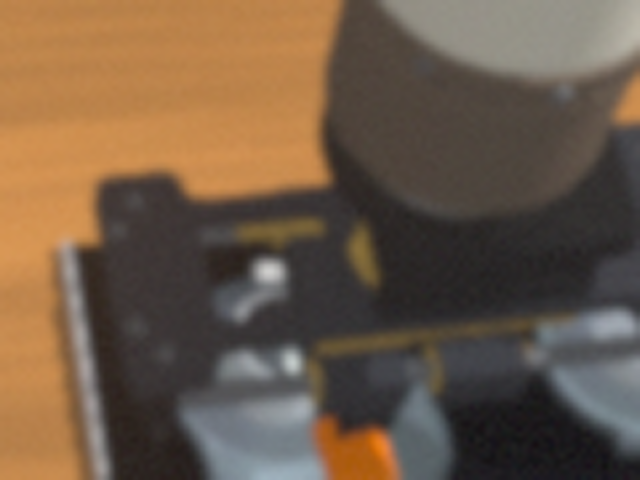

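The tab has gone over, so the lid should be falling open. I lift off and check.

```bash
python3 -m jog '[[0,0,-1.5,0,0,0],[0,0,-2.5,0,0,0],[0,0,-3,0,0,0],[-2,0,-2,0,0,0],[-3,0,0,0,0,0]]' 8.7
python3 - <<'E'
from h import *
c=snap('scene','scene17');f=c['frame'][:,:,::-1]
cv2.imwrite('pics/scene17z.png',cv2.resize(f[130:330,270:470],None,fx=3,fy=3,interpolation=2))
c=snap('wrist','wrist17')
E
```

```text
time_s: 15.35
tcp_pos: [0.5636, 0.0839, 0.1968]
ee_rot: [[1.0, 0.0, 0.01], [0.0, -1.0, 0.002], [0.01, -0.002, -1.0]]
wrist_force: [0.1, 1.3, 0.2]
gripper_width: 0.3
```

View pics/scene17z.png

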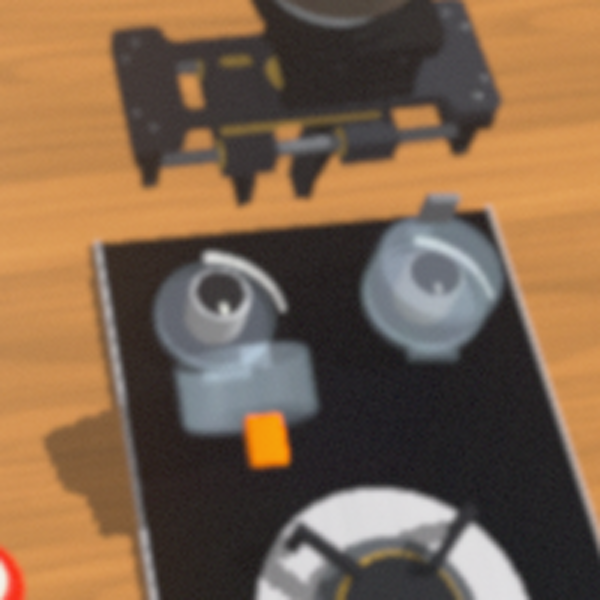

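View pics/wrist17.png

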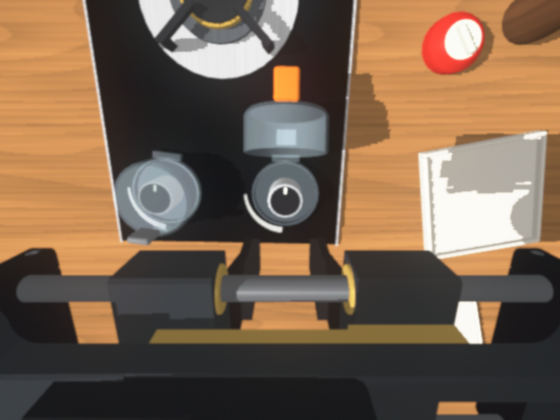

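The lid lies fully open behind the hinge, with the tab at (267,440) in the scene zoom. The knob at (218,295) is uncovered and the grey lid is shut. Now over the knob, fingers at 6.5 cm.

```bash
python3 -m jog '[[-1.1,0,0,0,0,0],[-1.1,0,1,0,0,0],[0,0,3,0,0,0],[0,0,3,0,0,0],[0,0,0,0,0,0]]' 6.5; python3 -m jog '[[0,0,0,0,0,0],[0,0,0,0,0,0],[0,0,0,0,0,0],[0,0,0,0,0,0],[0,0,0,0,0,0]]'
python3 - <<'E'
from h import *
print(sense()['tcp_pos'])
c=snap('scene','scene18');f=c['frame'][:,:,::-1]
cv2.imwrite('pics/scene18z.png',cv2.resize(f[150:300,290:440],None,fx=4,fy=4,interpolation=2))
c=snap('wrist','wrist18')
for p in ([.539,.083,.053],[.539,.083,.033]): print(proj(c,p))
p=sense()['tcp_pos']
for y in(-.0325,.0325): print(proj(c,p+[0,y,0]))
E
```

```text
time_s: 15.87
tcp_pos: [0.5331, 0.0818, 0.1166]
ee_rot: [[1.0, -0.001, -0.012], [-0.001, -1.0, -0.003], [-0.012, 0.003, -1.0]]
wrist_force: [-0.2, -0.0, -0.7]
gripper_width: 0.719
time_s: 16.28
tcp_pos: [0.5386, 0.0835, 0.1236]
ee_rot: [[1.0, 0.0, 0.002], [0.0, -1.0, 0.001], [0.002, -0.001, -1.0]]
wrist_force: [0.1, 0.3, 0.3]
gripper_width: 0.75
[0.53859361 0.0834727  0.12357947]
(np.float64(284.7629493287339), np.float64(206.23636167210566))
(np.float64(284.716979455024), np.float64(200.46480343706278))
(np.float64(330.9703717076419), np.float64(236.12568814153423))
(np.float64(238.1801055552798), np.float64(236.1778212607038))
```

View pics/scene18z.png

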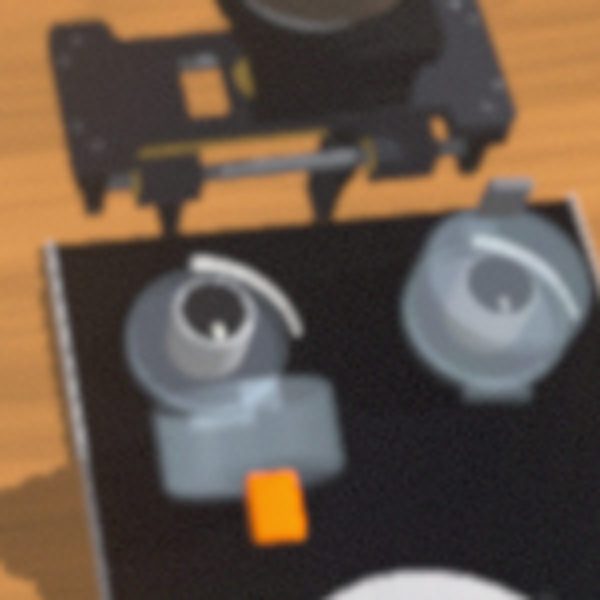

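View pics/wrist18.png

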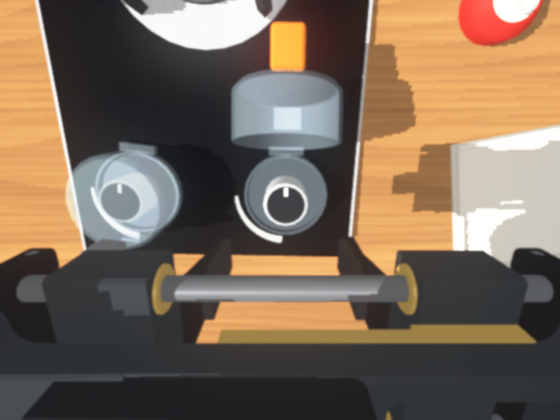

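The knob top at (286,205) matches my prediction of (285,206) for (0.539, 0.083, 0.053). I descend.

```bash
python3 -m jog '[[0,0,2,0,0,0],[0,0,2.5,0,0,0],[0,0,2,0,0,0],[0,0,1,0,0,0],[0,0,0,0,0,0]]'; python3 -m jog '[[0,0,0.5,0,0,0],[0,0,0.5,0,0,0],[0,0,0.5,0,0,0],[0,0,0,0,0,0],[0,0,0,0,0,0]]'
python3 - <<'E'
from h import *
print(sense()['tcp_pos'])
c=snap('scene','scene19');f=c['frame'][:,:,::-1]
cv2.imwrite('pics/scene19z.png',cv2.resize(f[180:270,300:400],None,fx=6,fy=6,interpolation=2))
c=snap('wrist','wrist19')
E
```

```text
time_s: 16.8
tcp_pos: [0.5362, 0.0825, 0.0452]
ee_rot: [[1.0, 0.0, -0.005], [0.0, -1.0, -0.002], [-0.005, 0.002, -1.0]]
wrist_force: [0.1, -0.6, -0.0]
gripper_width: 0.748
time_s: 17.22
tcp_pos: [0.5379, 0.0832, 0.0325]
ee_rot: [[1.0, 0.0, 0.0], [0.0, -1.0, 0.0], [0.0, -0.0, -1.0]]
wrist_force: [-0.5, 0.2, 0.8]
gripper_width: 0.745
[0.53789629 0.08320272 0.03246867]
```

View pics/scene19z.png

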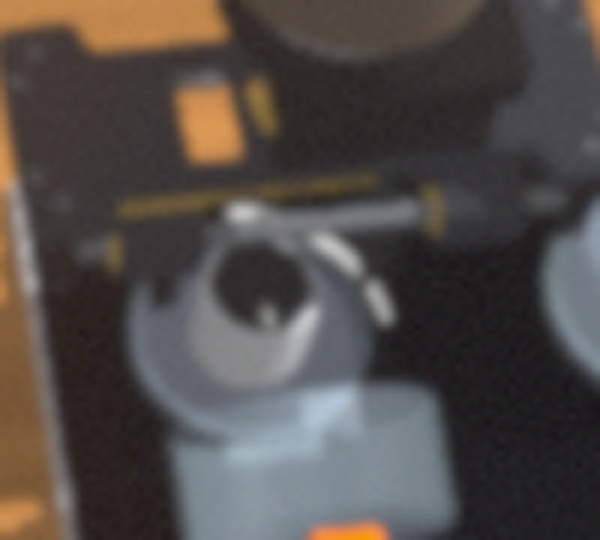

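View pics/wrist19.png

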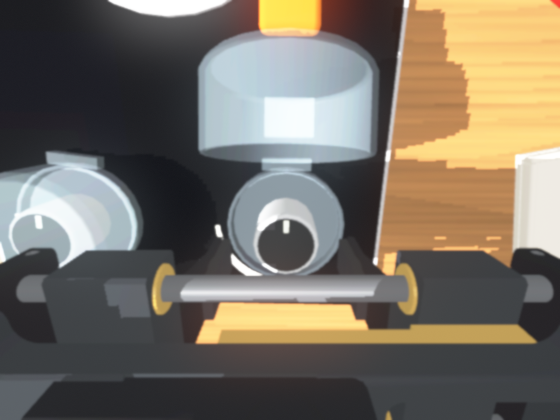

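Run:
```python
from h import *
c=load('scene19')
for z in(.0325,.0425,.0525): 
    for y in(-.0325,-.04,.0325): u,v=proj(c,[.538,.0832+y,z]);print(z,y,round((u-300)*6),round((v-180)*6))
u,v=proj(c,[.539,.083,.053]);print('knobtop',round((u-300)*6),round((v-180)*6))
c=load('scene18')
for z in(.1236,.1436): 
    for y in(-.0325,-.04,.0325,.04): u,v=proj(c,[.5386,.0832+y,z]);print(z,y,round((u-290)*4),round((v-150)*4))
```

```text
0.0325 -0.0325 159 313
0.0325 -0.04 138 315
0.0325 0.0325 339 292
0.0425 -0.0325 162 299
0.0425 -0.04 141 302
0.0425 0.0325 344 279
0.0525 -0.0325 165 286
0.0525 -0.04 144 288
0.0525 0.0325 348 265
knobtop 257 278
0.1236 -0.0325 165 243
0.1236 -0.04 150 244
0.1236 0.0325 296 228
0.1236 0.04 311 227
0.1436 -0.0325 170 221
0.1436 -0.04 155 223
0.1436 0.0325 303 207
0.1436 0.04 318 206
```

Open-finger tips match the TCP to about 5 mm. I go 5 mm lower, then close.

```bash
python3 -m jog '[[0.1,0,0.3,0,0,0],[0,0,0.3,0,0,0],[0,0,0,0,0,0],[0,0,0,0,0,0],[0,0,0,0,0,0]]' 2; python3 -m jog '[[0,0,0,0,0,0],[0,0,0,0,0,0],[0,0,0,0,0,0],[0,0,0,0,0,0],[0,0,0,0,0,0]]' 2; python3 -m jog '[[0,0,0,0,0,0],[0,0,0,0,0,0],[0,0,0,0,0,0],[0,0,0,0,0,0],[0,0,0,0,0,0]]' 2
```

```text
time_s: 17.73
tcp_pos: [0.5387, 0.0831, 0.0262]
ee_rot: [[1.0, 0.0, -0.0], [0.0, -1.0, -0.0], [-0.0, 0.0, -1.0]]
wrist_force: [0.2, -0.8, 1.2]
gripper_width: 0.452
time_s: 18.15
tcp_pos: [0.5388, 0.0812, 0.0273]
ee_rot: [[1.0, 0.0, -0.0], [0.0, -1.0, -0.002], [-0.0, 0.002, -1.0]]
wrist_force: [-0.3, -0.3, -0.7]
gripper_width: 0.239
time_s: 18.57
tcp_pos: [0.5389, 0.083, 0.0267]
ee_rot: [[1.0, 0.001, 0.0], [0.001, -1.0, -0.001], [0.0, 0.001, -1.0]]
wrist_force: [-0.1, -4.1, 5.9]
gripper_width: 0.236
```

The opening is 20 mm, but the knob is 42 mm across, so the fingers missed it. I look.

Run:
```python
from h import *
c=snap('scene','scene20');f=c['frame'][:,:,::-1]
cv2.imwrite('pics/scene20z.png',cv2.resize(f[180:270,300:400],None,fx=6,fy=6,interpolation=2))
c=snap('wrist','wrist20')
```

```text
(no output)
```

View pics/scene20z.png

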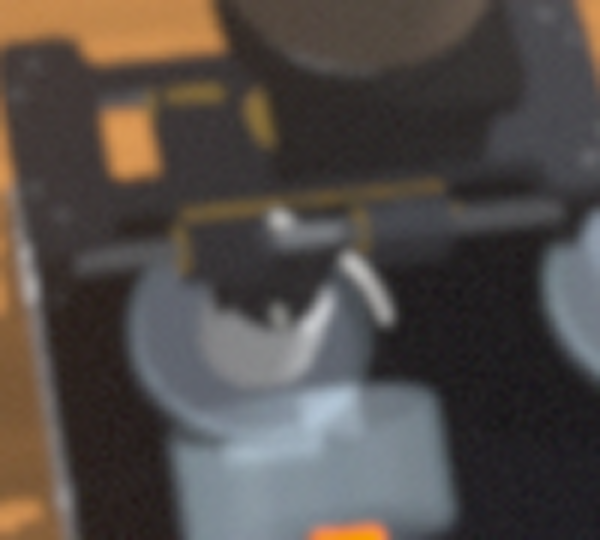

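View pics/wrist20.png

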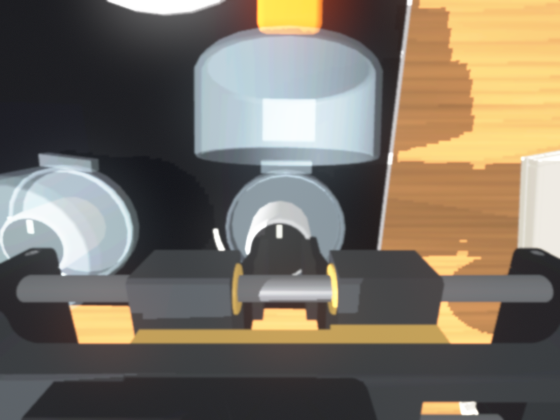

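The fingers rest on top of the knob: up-force 6 N, and in wrist they cover it at (285,260). So the real tips stand about 20–25 mm above the TCP reading, as the tab contact already suggested. I lift, reopen and go lower with the force watched.

```bash
python3 -m jog '[[0,0,-0.8,0,0,0],[0,0,-1,0,0,0],[0,0,0,0,0,0],[0,0,0,0,0,0],[0,0,0,0,0,0]]' 7; python3 -m jog '[[0,0,0,0,0,0],[0,0,0,0,0,0],[0,0,0,0,0,0],[0,0,0,0,0,0],[0,0,0,0,0,0]]'
python3 - <<'E'
from h import *
print(sense())
c=snap('scene','scene21');f=c['frame'][:,:,::-1]
cv2.imwrite('pics/scene21z.png',cv2.resize(f[180:270,300:400],None,fx=6,fy=6,interpolation=2))
E
```

```text
time_s: 19.08
tcp_pos: [0.5387, 0.0835, 0.0443]
ee_rot: [[1.0, 0.0, 0.0], [0.0, -1.0, 0.001], [0.0, -0.001, -1.0]]
wrist_force: [-0.5, 0.2, -0.3]
gripper_width: 0.527
time_s: 19.5
tcp_pos: [0.5387, 0.0831, 0.0441]
ee_rot: [[1.0, 0.0, -0.0], [0.0, -1.0, -0.0], [-0.0, 0.0, -1.0]]
wrist_force: [0.7, -0.1, 0.2]
gripper_width: 0.791
{'time_s': 19.5, 'joints': array([ 2.58210428e+01,  2.36387509e+01, -2.20389391e+01, -3.40335555e-03,
       -4.43418605e+01,  6.42013159e+01]), 'joint_velocities': array([-0.01839106, -0.04990468, -0.03144856, -0.06790382, -0.01941895,
        0.0303238 ]), 'effort': array([ 8.69263866e-03, -3.58295381e+01,  1.41600788e+01,  3.11353549e+00,
        8.35904363e-02,  5.82289954e-05]), 'tcp_pos': array([0.53866607, 0.08313657, 0.04406715]), 'ee_rot': array([[ 9.99999887e-01,  3.47761518e-04, -3.25234240e-04],
       [ 3.47725352e-04, -9.99999933e-01, -1.11250183e-04],
       [-3.25272907e-04,  1.11137078e-04, -9.99999941e-01]]), 'wrist_force': array([ 0.6595683 , -0.09704941,  0.19596501]), 'moment': array([-0.00863527,  0.01264495, -0.06088479]), 'gripper_width': 0.7911873391883761}
```

View pics/scene21z.png

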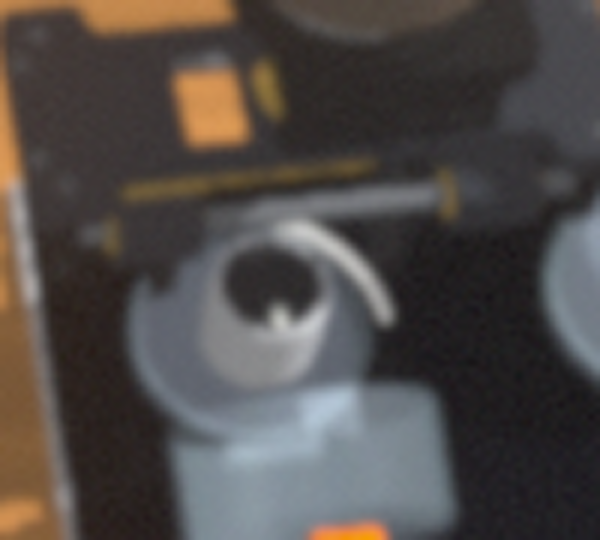

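Knob still on its spindle, lid still open. I descend in steps.

```bash
python3 -m jog '[[0,0,0.8,0,0,0],[0,0,1,0,0,0],[0,0,0.7,0,0,0],[0,0,0,0,0,0],[0,0,0,0,0,0]]'; python3 -m jog '[[0,0,0.4,0,0,0],[0,0,0.4,0,0,0],[0,0,0.3,0,0,0],[0,0,0,0,0,0],[0,0,0,0,0,0]]'
python3 - <<'E'
from h import *
print(sense()['wrist_force'])
c=snap('scene','scene22');f=c['frame'][:,:,::-1]
cv2.imwrite('pics/scene22z.png',cv2.resize(f[180:270,300:400],None,fx=6,fy=6,interpolation=2))
c=snap('wrist','wrist22')
E
```

```text
time_s: 19.97
tcp_pos: [0.5381, 0.0829, 0.0182]
ee_rot: [[1.0, 0.0, -0.002], [0.0, -1.0, -0.001], [-0.002, 0.001, -1.0]]
wrist_force: [-0.3, 0.2, 0.3]
gripper_width: 0.805
time_s: 20.38
tcp_pos: [0.5387, 0.0831, 0.0081]
ee_rot: [[1.0, 0.0, -0.0], [0.0, -1.0, -0.0], [-0.0, 0.0, -1.0]]
wrist_force: [-0.6, 0.8, -1.1]
gripper_width: 0.808
[-0.59086969  0.81568157 -1.10284708]
```

View pics/scene22z.png

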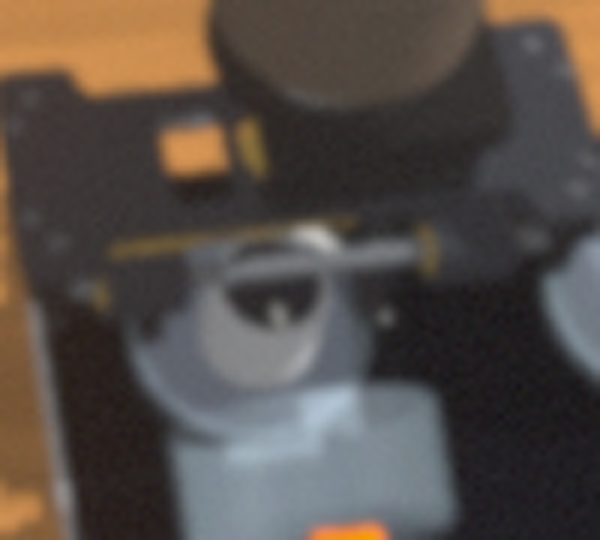

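View pics/wrist22.png

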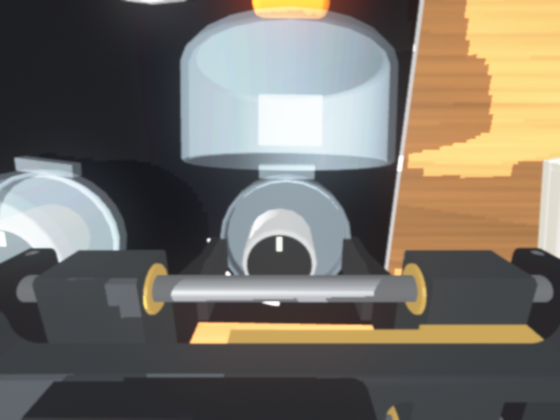

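No contact on the way down, and the fingers now flank the knob. I close.

```bash
python3 -m jog '[[0,0,0,0,0,0],[0,0,0,0,0,0],[0,0,0,0,0,0],[0,0,0,0,0,0],[0,0,0,0,0,0]]' 3; python3 -m jog '[[0,0,0,0,0,0],[0,0,0,0,0,0],[0,0,0,0,0,0],[0,0,0,0,0,0],[0,0,0,0,0,0]]' 3
```

```text
time_s: 20.9
tcp_pos: [0.5388, 0.0832, 0.0083]
ee_rot: [[1.0, 0.0, 0.0], [0.0, -1.0, 0.0], [0.0, -0.0, -1.0]]
wrist_force: [-0.5, 0.2, 0.8]
gripper_width: 0.511
time_s: 21.32
tcp_pos: [0.5389, 0.0833, 0.0083]
ee_rot: [[1.0, 0.0, 0.0], [0.0, -1.0, 0.0], [0.0, -0.0, -1.0]]
wrist_force: [-0.9, 0.5, 1.0]
gripper_width: 0.472
```

It stopped at 41 mm, so the knob is gripped. I lift straight up.

```bash
python3 -m jog '[[0,0,-0.5,0,0,0],[0,0,-1,0,0,0],[0,0,-1.5,0,0,0],[0,0,-1.5,0,0,0],[0,0,-1.5,0,0,0]]'; python3 -m jog '[[0,0,-2,0,0,0],[0,0,-2,0,0,0],[0,0,-2,0,0,0],[0,0,0,0,0,0],[0,0,0,0,0,0]]'
python3 - <<'E'
from h import *
print(sense()['gripper_width'])
c=snap('scene','scene23');f=c['frame'][:,:,::-1]
cv2.imwrite('pics/scene23z.png',cv2.resize(f[130:330,270:470],None,fx=3,fy=3,interpolation=2))
c=snap('wrist','wrist23')
E
```

```text
time_s: 21.73
tcp_pos: [0.5387, 0.083, 0.0696]
ee_rot: [[1.0, 0.0, 0.0], [0.0, -1.0, -0.0], [0.0, 0.0, -1.0]]
wrist_force: [0.5, -0.1, -0.8]
gripper_width: 0.469
time_s: 22.15
tcp_pos: [0.5392, 0.0834, 0.1298]
ee_rot: [[1.0, 0.0, 0.003], [0.0, -1.0, 0.002], [0.003, -0.002, -1.0]]
wrist_force: [-0.1, 0.3, -1.1]
gripper_width: 0.467
0.4674623238312088
```

View pics/scene23z.png

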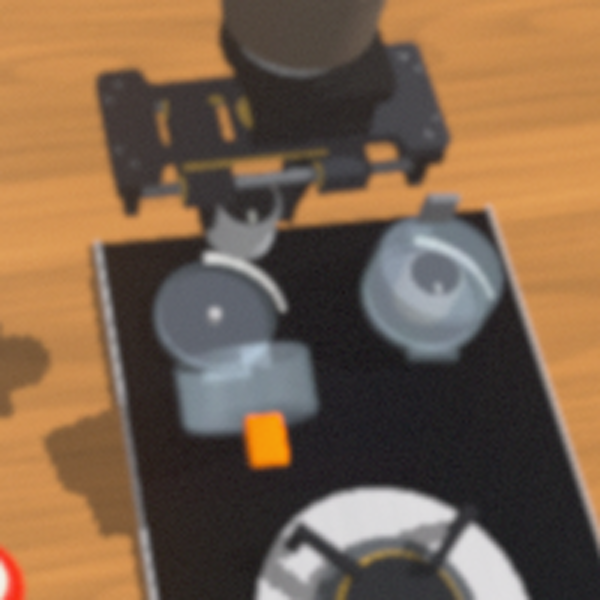

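View pics/wrist23.png

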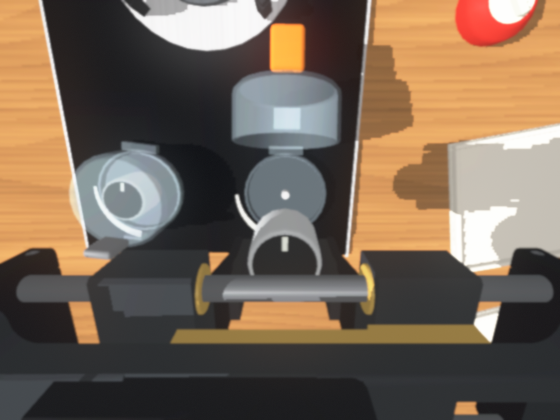

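The knob is lifted upright, the spindle shows bare at (285,195) in wrist, and the lid stays open. I carry it to the tray.

```bash
python3 -m jog '[[0,2,0,0,0,0],[-0.2,3.5,0,0,0,0],[-0.2,3.7,0,0,0,0],[-0.2,3.7,0,0,0,0],[-0.2,3.7,0,0,0,0]]'; python3 -m jog '[[-0.2,3.7,0,0,0,0],[0,3.5,0,0,0,0],[0,2.4,0,0,0,0],[0,0,0,0,0,0],[0,0,0,0,0,0]]'; python3 -m jog '[[0,0,2,0,0,0],[0,0,2,0,0,0],[0,0,2,0,0,0],[0,0,1.5,0,0,0],[0,0,0,0,0,0]]';python3 - <<'E'
from h import *
c=snap('scene','scene24');f=c['frame'][:,:,::-1]
cv2.imwrite('pics/scene24z.png',cv2.resize(f[150:350,150:350],None,fx=3,fy=3,interpolation=2))
c=snap('wrist','wrist24')
E
```

```text
time_s: 22.67
tcp_pos: [0.5294, -0.0843, 0.1268]
ee_rot: [[1.0, 0.001, -0.003], [0.001, -1.0, -0.0], [-0.003, 0.0, -1.0]]
wrist_force: [1.6, 0.4, -2.0]
gripper_width: 0.466
time_s: 23.08
tcp_pos: [0.5276, -0.1799, 0.1266]
ee_rot: [[1.0, -0.003, -0.003], [-0.003, -1.0, 0.001], [-0.003, -0.0, -1.0]]
wrist_force: [0.0, -0.6, -1.5]
gripper_width: 0.472
time_s: 23.5
tcp_pos: [0.5256, -0.1771, 0.0493]
ee_rot: [[1.0, 0.001, -0.009], [0.001, -1.0, 0.001], [-0.009, -0.001, -1.0]]
wrist_force: [-0.9, -0.4, -1.6]
gripper_width: 0.467
```

View pics/scene24z.png

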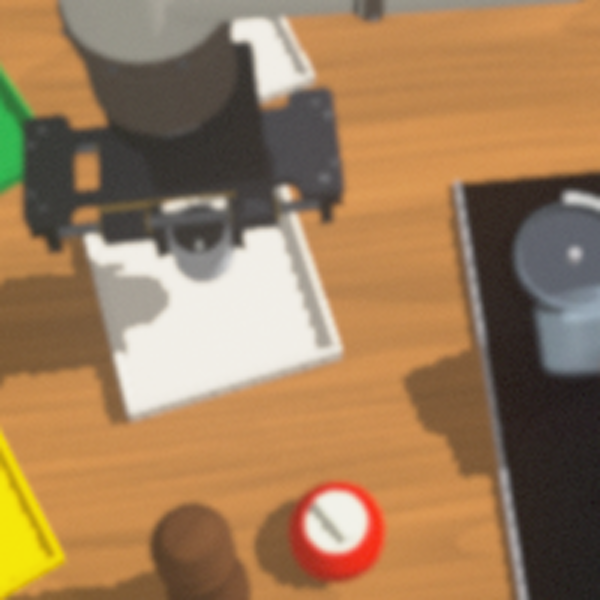

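View pics/wrist24.png

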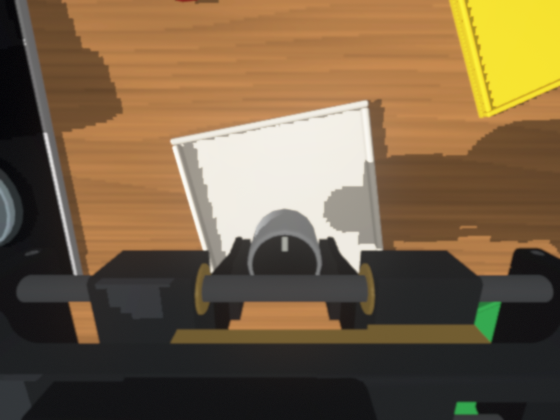

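The knob hangs over the large white tray, within its walls. I lower it with small steps near the floor.

```bash
python3 -m jog '[[0,0,1.2,0,0,0],[0,0,1.2,0,0,0],[0,0,1,0,0,0],[0,0,0.6,0,0,0],[0,0,0,0,0,0]]'; python3 -m jog '[[0,0,0.3,0,0,0],[0,0,0,0,0,0],[0,0,0.2,0,0,0],[0,0,0,0,0,0],[0,0,0,0,0,0]]'
```

```text
time_s: 24.02
tcp_pos: [0.5283, -0.1785, 0.0125]
ee_rot: [[1.0, 0.001, -0.002], [0.001, -1.0, 0.0], [-0.002, -0.0, -1.0]]
wrist_force: [-0.1, 0.2, -1.4]
gripper_width: 0.471
time_s: 24.43
tcp_pos: [0.529, -0.1789, 0.0085]
ee_rot: [[1.0, 0.0, 0.0], [0.0, -1.0, -0.0], [0.0, 0.0, -1.0]]
wrist_force: [0.2, 0.9, -0.7]
gripper_width: 0.473
```

```bash
python3 -m jog '[[0,0,0.2,0,0,0],[0,0,0.2,0,0,0],[0,0,0,0,0,0],[0,0,0,0,0,0],[0,0,0,0,0,0]]'; python3 -m jog '[[0,0,0.1,0,0,0],[0,0,0.1,0,0,0],[0,0,0,0,0,0],[0,0,0,0,0,0],[0,0,0,0,0,0]]';python3 -m jog '[[0,0,0.1,0,0,0],[0,0,0.1,0,0,0],[0,0,0,0,0,0],[0,0,0,0,0,0],[0,0,0,0,0,0]]'
```

```text
time_s: 24.85
tcp_pos: [0.5289, -0.1789, 0.0042]
ee_rot: [[1.0, 0.0, 0.0], [0.0, -1.0, -0.0], [0.0, 0.0, -1.0]]
wrist_force: [-0.1, 0.3, 0.0]
gripper_width: 0.468
time_s: 25.27
tcp_pos: [0.5288, -0.1788, 0.0022]
ee_rot: [[1.0, 0.0, -0.0], [0.0, -1.0, 0.0], [-0.0, -0.0, -1.0]]
wrist_force: [-0.2, 1.5, -0.1]
gripper_width: 0.472
time_s: 25.68
tcp_pos: [0.5291, -0.1789, 0.0013]
ee_rot: [[1.0, 0.001, 0.001], [0.001, -1.0, -0.0], [0.001, 0.0, -1.0]]
wrist_force: [-0.8, 1.3, 5.4]
gripper_width: 0.472
```

Floor contact: up-force of 5.4 N at TCP 1.3 mm, as predicted. I release and retreat upward.

```bash
python3 -m jog '[[0,0,-0.1,0,0,0],[0,0,0,0,0,0],[0,0,0,0,0,0],[0,0,0,0,0,0],[0,0,0,0,0,0]]' 7; python3 -m jog '[[0,0,0,0,0,0],[0,0,-0.5,0,0,0],[0,0,-1.5,0,0,0],[0,0,-2.5,0,0,0],[0,0,-3,0,0,0]]';python3 -m jog '[[0,0,-3,0,0,0],[-3,0,-1,0,0,0],[-4,0,0,0,0,0],[-4,0,0,0,0,0],[-3,0,0,0,0,0]]'; python3 -m jog '[[0,0,0,0,0,0],[0,0,0,0,0,0],[0,0,0,0,0,0],[0,0,0,0,0,0],[0,0,0,0,0,0]]'
python3 - <<'E'
from h import *
c=snap('scene','scene25');f=c['frame'][:,:,::-1]
cv2.imwrite('pics/scene25z.png',cv2.resize(f[150:350,170:450],None,fx=2.8,fy=2.8,interpolation=2))
c=snap('top','top25')
E
```

```text
time_s: 26.1
tcp_pos: [0.5288, -0.1789, 0.0011]
ee_rot: [[1.0, 0.0, -0.0], [0.0, -1.0, 0.0], [-0.0, -0.0, -1.0]]
wrist_force: [-0.9, -0.5, 0.8]
gripper_width: 0.751
time_s: 26.52
tcp_pos: [0.5274, -0.1787, 0.0758]
ee_rot: [[1.0, 0.0, -0.004], [0.0, -1.0, 0.0], [-0.004, -0.0, -1.0]]
wrist_force: [1.4, -0.2, 0.4]
gripper_width: 0.802
time_s: 26.93
tcp_pos: [0.3856, -0.1787, 0.1164]
ee_rot: [[1.0, -0.0, -0.001], [-0.0, -1.0, 0.001], [-0.001, -0.001, -1.0]]
wrist_force: [1.0, -0.9, -0.3]
gripper_width: 0.802
time_s: 27.35
tcp_pos: [0.3901, -0.1789, 0.1162]
ee_rot: [[1.0, 0.001, 0.0], [0.001, -1.0, -0.0], [0.0, 0.0, -1.0]]
wrist_force: [-0.9, -0.5, 0.1]
gripper_width: 0.806
```

View pics/scene25z.png

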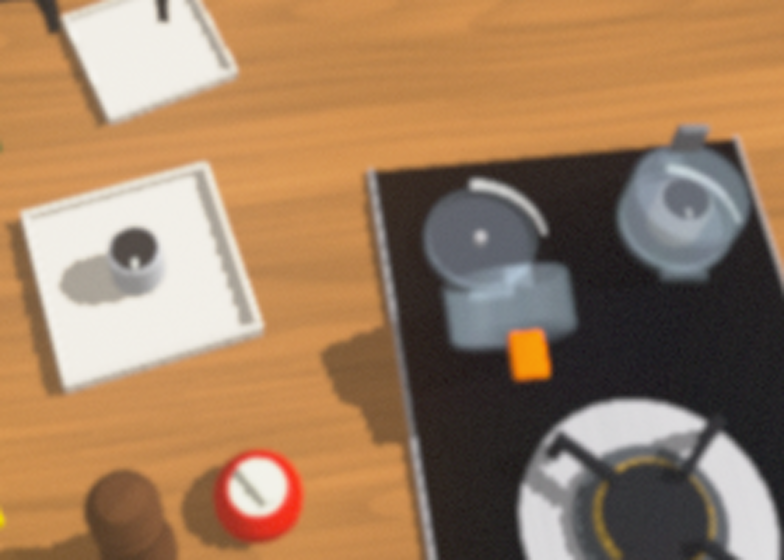

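View pics/top25.png

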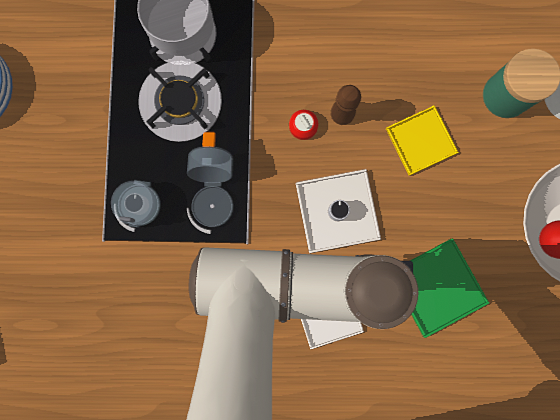

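The knob stands upright at the tray's centre, at (339,209) in top against a tray centre of (338,211). The orange lid is open, the grey lid is shut, and the arm is clear. I hand in.

```bash
python3 -c "
from station import finish_job
print(finish_job())"
```

```text
the job is handed in; nothing more can be done
None
```

I swung the orange-tab lid fully open, lifted the knob straight out of its cover, stood it upright in the large white tray, released it and backed the arm away. The job was handed in at about 27.5 s of the 53 s limit. `finish_job()` reports no verdict.

- **Last pictures:** In the top view the knob stands at pixel (339,209), against a tray centre of about (338,211). The orange lid rests open by itself, the grey-tab lid looks shut and unmoved, and the gripper is clear of everything. I judged both lids and the knob's uprightness by eye and did not measure the angles.
- **Forces:** The largest reading I saw was about 33 N at the wrist, while a finger was pressed against the shut lid. I only read forces at the end of each call, so short peaks in between are not known.
- **Failed tries on the lid:** Several pushes slipped over the tab or jammed the lid by friction before it opened. Following the tab's upward arc worked.
- **Failed first grasp:** The fingers closed on top of the knob (about 6 N) and nudged it very slightly, so I went lower for the second grasp.
- **Disagreement:** Both problems suggested the real finger tips were about 20 mm higher than the reported TCP. The pictures with the fingers open suggested only about 5 mm, and I did not settle which is right.

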